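Put the vial away and shut both touch-latch drawers

TASK

Pick up the large vial that stands on the bench between the two white drawer units and set it down upright, without dropping it, in the front bay of the drawer that already holds a large vial. Then shut both drawers by their fronts with a firm but not hard press each, let go, and see that each stays in: a touch latch may spring its drawer out again, and then it needs another press. Leave both large vials standing and the other things on the bench where they are.

Things in the scene. Friction and masses are not known exactly. Their poses are not given: they have to be found in the camera images.
- vial: the large vial to put away: glass, round, 30 mm in diameter up to its shoulder 40 mm above the base, then a neck and a crimp cap 21 mm wide; 58 mm tall in all, about 50 g. Stands upright on the bench between the two units. Origin at the centre of its base, z up its axis.
- vial_in: an equal large vial (30 mm in diameter, 58 mm tall), already standing in the front bay of drawer a. Origin at the centre of its base. It must stay standing in that bay.
- drawer_a (a joint): how far drawer a (the one with the large vial) stands out of its unit, in m: starts near 0.10, most 0.118, 0 = its front panel touching the carcass. No handle; the runners (about 1 N) hold it where it is left. Caught in by its latch it rests at 0.007 to 0.012 (where exactly is not known beforehand); sprung out, at about 0.03. Shut = below 0.015 with nobody touching it.
- drawer_b (a joint): the same for drawer b, in the other, equal unit: no vial in its front bay, starts 0.05 to 0.10 out; to be shut too.
- unit_a: the white unit of drawer a, fixed: 170 mm wide, 100 mm high, 260 mm deep. Origin under the middle of the carcass's front edge, x into the unit, z up. Hidden behind the drawer is a push-push latch: a spring plunger, either out or caught in (at the start either). Each press as far as its solid stop and release swaps the two; a press short of the stop swaps nothing.
- unit_b: the white unit of drawer b, fixed, like unit_a in every way, with its own latch, set apart from it; which of the two is on the left varies.
- drawer_a_front (a point): centre of the outer face of drawer a's flat white front, 166 mm wide, 16 mm thick, from 2 to 98 mm above the bench; x is the way to push, y along the panel, z up. Plunger out: it pushes back from 0.03 on with 3 rising to 5 N. Plunger in: pushes back, 5 N, only from 0.007-0.012. Both: solid stop about 4 mm beyond. Pressing with 12 to 20 N reaches it; over 60 N harms.
- drawer_b_front (a point): the same point and axes on drawer b's front, with the same sizes and forces.
- drawer_a_tray (a point): centre of the floor of drawer a's front bay; moves with the drawer, axes as drawer_a_front. Floor 18 mm above the bench; bay inside 90 mm along x, 128 mm along y; side walls and rear divider stand 36 to 40 mm above the floor, the front panel 80 mm. While the drawer is open as at the start the bay is clear of the carcass.
- small_a: small vial, 22 mm in diameter, 44 mm tall, standing on the bench between the units: leave it. Origin at the centre of its base.
- small_b: another small vial like small_a, farther back: leave it. Origin at the centre of its base.
- label_roll: roll of paper labels, 68 mm in diameter, 30 mm high, lying flat to one side: leave it. Origin at the centre of its base.
- marker: marker pen, 140 mm long, 13 mm thick, lying to one side: leave it. Origin on the bench under its middle, x along it.
Mind the look-alikes: they are no part of the job. Leave any orange look-alike of the vial alone.

How it is judged (in metres and radians):
On the way:
1. the vial stands upright in the front bay of drawer a, let go (x of vial in the frame of drawer_a_tray between -0.045 and 0.045 m and y of vial in the frame of drawer_a_tray between -0.064 and 0.064 m and z of vial in the frame of drawer_a_tray between -0.004 and 0.006 m and angle between vial's own z axis and vertical below 0.12 rad and contact force between the fingers and vial below 0.1 N), for 0.2 s.
At the end, for the whole second after the job is handed in: Both drawers stay shut by themselves (less than 15 mm out) and at rest, and both large vials stand upright (within 7 degrees) on the floor of the front bay of drawer a, at rest (value of joint each of drawer_a, drawer_b below 0.015 m and velocity of joint drawer_a between -0.01 and 0.01 m/s and velocity of joint drawer_b between -0.01 and 0.01 m/s and x of vial in the frame of drawer_a_tray between -0.045 and 0.045 m and y of vial in the frame of drawer_a_tray between -0.064 and 0.064 m and z of vial in the frame of drawer_a_tray between -0.004 and 0.006 m and angle between each of vial, vial_in's own z axis and vertical below 0.12 rad and x of vial_in in the frame of drawer_a_tray between -0.045 and 0.045 m and y of vial_in in the frame of drawer_a_tray between -0.064 and 0.064 m and z of vial_in in the frame of drawer_a_tray between -0.004 and 0.006 m and linear speed of each of vial, vial_in below 0.03 m/s); the robot touches nothing.
It fails at once if a drawer is pressed with more than 60 N (contact force between any of the fingers, the arm and drawer_a above 60 N or contact force between any of the fingers, the arm and drawer_b above 60 N).
It fails at once if the vial is dropped: in free fall more than 12 mm above the drawer's floor (contact force between vial and anything else below 0.01 N and height (world z) of vial above 0.03 m).
It fails at once if the vial that was already in the drawer is tipped over (angle between vial_in's own z axis and vertical above 0.5 rad).
It fails at once if another thing on the bench is moved by more than 30 mm (distance of any of small_a, small_b, label_roll, marker from where it was at the start of the episode above 0.03 m).
It also fails if it takes over 72 s, if anything falls off the work surface, if the arm or the gripper's body presses on something with over 40 N, if the wrist force passes 120 N, or if a joint passes its speed limit or range.

ROBOT

A 6-joint arm with a two-finger parallel gripper is mounted at the origin on the work surface. World frame = base frame: x ahead of the robot, y to its left, z up, the work surface at z = 0. Lengths are in mm, angles in degrees, forces in N, time in s.
With the tool pointing down it reaches from about 325 to 900 mm from the base axis. Payload 3.5 kg.
Tool frame: the origin (TCP) lies on the centre line of the jaws, within the pads' length; the fingertips stand 14 mm ahead of it and the grasp point (between the pads) lies 5 mm behind it; z points along the fingers, y is the direction in which the jaws open and shut (so a half turn about z gives the same grasp; the last joint's range is limited). The gripper opens to 85 mm and grips with 20 to 120 N. Pads are 22 mm wide; open, the fingers measure 114 mm over their backs; the gripper's body (76 mm by 85 mm) begins 54 mm behind the grasp point. The pads swing forward as they close: fully open they stand 13 mm farther back than shut.
Start: joints at [67.128, 15.837, -1.513, 72.651, 0, 84.076], TCP at [182.197, 597.851, 245.313] pointing down, gripper open.
Joint ranges: [-178.77, 178.77], [-48.84, 107.48], [-61.69, 71.31], [-111.58, 123.2], [-90, 87.43], [-180, 180]. Speed limits (degrees/s): [147.25, 147.25, 180, 180, 180, 180].

INTERFACE

Orientations are given as [roll, pitch, yaw] about the fixed x, y, z axes, in that order (R = Rz(yaw) Ry(pitch) Rx(roll)).
In Python, from rig import arm gives the robot as it stands.
- The arm moves only by the shell command python3 -m inch 'ROWS' [FORCE]. ROWS is JSON, a list of rows, each an object of numbers: "jaw": the finger opening in cm, from 0 to 8.54; "tx", "ty", "tz": the shift along the tool's x, y, z in cm; "spin": the turn about the tool's z in rad. A call has 1 to 10 rows; each row shifts and turns the commanded pose from where the row before left it, along the tool's axes as they then stand; what a row does not reach is not made up. A row lasts 1/10 s, in which the tool goes at most 50 mm and 8.59 degrees, less where a joint would pass 70% of its speed; a pose out of reach is approached as far as the arm can. A call with a gripper value outside its range is refused whole. The fingers move at their own pace and stop on an object; FORCE is the grip in N (left out, the last holds). Time passes only in rows, so rows that do not move let the fingers close. It gives the time, the measured TCP pose, the force and the opening at its end, in the units of the state.
- arm.observe(): the state, without advancing time (a new reading comes with each control period).
- arm.snapshot(name): name is "scene" or "top"; returns a dict with "img" (480x640x3 uint8, red, green, blue), "depth" (480x640 float32, mm along the optical axis (not along the pixel's ray), 0 where there is no reading), "intrinsics" (3x3 intrinsics, pixels), "rvec" (rotation vector, rad) and "tvec" (3), from world to camera coordinates, as OpenCV has them. Camera axes: x right, y down, z forward; pixel columns grow to the right and rows downward; lengths in mm; the calibration is good to about 2 mm. A picture is of the moment at which its call begins.
- arm.sign_off(): hands the job in, once; it reports no verdict.
The state is a dict: "t": time; "joints": joint angles; "dq": joint speeds; "joint_efforts": joint torques, N m; "tcp_pos": TCP position; "tcp_rot": TCP orientation; "wrist_force": force on the tool from outside, world axes, zero at the start; "torque": the same for the moment, N m; "width": finger opening in mm.
Only numpy, scipy, OpenCV 4.12 (cv2) and the standard library are available. Lean on these libraries where they do the work, as an engineer would, in place of code of your own. Each camera call takes 0.05 s, during which the arm holds its last target.

## Working session

There is one attempt and no reset: what is moved stays moved. The work goes in short steps, Python scripts to look and compute and a shell command to move; the robot and the scene stay as the last step left them, time stands still between calls to the robot, and variables do not carry over. Pictures are saved under pics/ and viewed, and the job is handed in when it is done.

```bash
ls; mkdir -p pics
cat > h.py <<'E'
from rig import arm
import numpy as np, cv2
def snap(n,fn=None):
    s=arm.snapshot(n)
    np.savez('last_%s.npz'%n,**{k:np.array(v) for k,v in s.items()})
    if fn: cv2.imwrite('pics/'+fn,cv2.cvtColor(s['img'],cv2.COLOR_RGB2BGR))
    return s
def load(n): return np.load('last_%s.npz'%n)
def crop(n,u0,v0,u1,v1,fn,k=4):
    i=load(n)['img'][v0:v1,u0:u1]
    cv2.imwrite('pics/'+fn,cv2.cvtColor(cv2.resize(i,None,fx=k,fy=k,interpolation=cv2.INTER_CUBIC),cv2.COLOR_RGB2BGR))
def cam(s):
    R=cv2.Rodrigues(np.array(s['rvec'],float))[0];return np.array(s['intrinsics']),R,np.array(s['tvec'],float).ravel()
def dep(s,u,v):
    K,R,t=cam(s);d=s['depth'][v,u];p=np.linalg.inv(K)@[u,v,1]*d
    return R.T@(p-t)
def atz(s,u,v,z):
    K,R,t=cam(s);r=R.T@np.linalg.inv(K)@[u,v,1];c=-R.T@t
    return c+r*(z-c[2])/r[2]
E
python3 - <<'E'
from h import *
snap('scene','s0.png');snap('top','t0.png');o=arm.observe();print(o['tcp_rot'],o['t'],o['width'],o['wrist_force'])
E
```

```text
pics
[-1.79885905e+02 -1.09972722e-02  1.63052492e+02] 0.1 85.25854857423721 [-0.49901348  0.72331767  0.06746167]
```

View pics/s0.png

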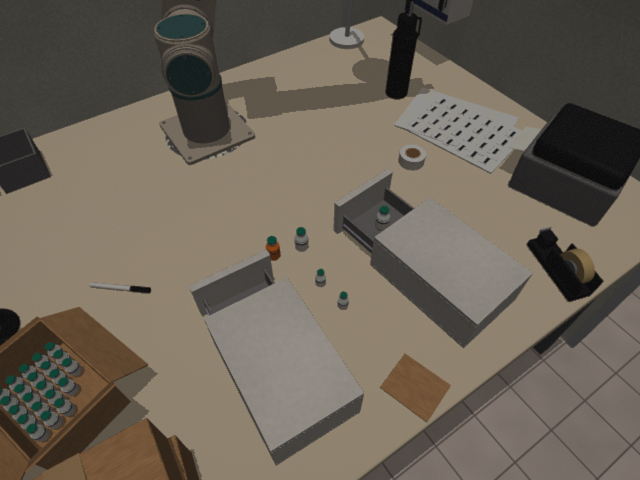

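View pics/t0.png

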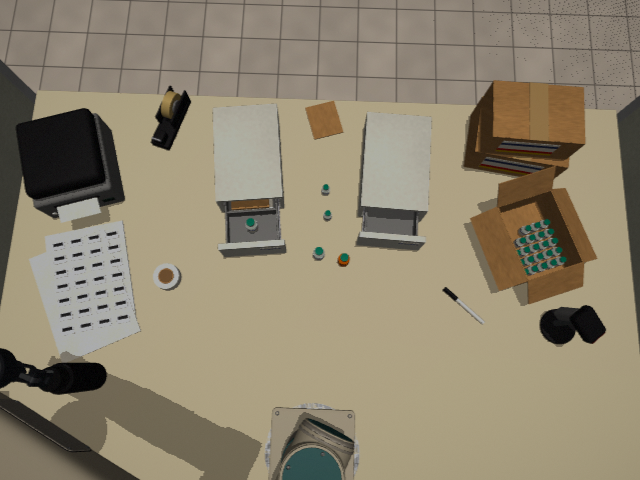

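The arm is at the bottom of the top view, with the unit holding drawer a on the left (vial_in at 251,224) and drawer b on the right. There are two candidates for the vial: clear at (319,253) and orange at (344,260). The clear one fits and the orange is the look-alike. The small vials are at (327,215) and (325,189). I'll confirm in a crop and measure.

Run:
```python
from h import *
s=load('top')
crop('top',210,170,360,280,'c1.png',5)
crop('top',350,180,440,260,'c3.png',7)
crop('scene',180,170,420,320,'c2.png',3)
K,R,t=cam(s);print(K,-R.T@t,R)
for n,u,v in [('vial',319,253),('or',344,260),('in',251,224),('s',327,215),('s',325,189),('carcA',250,190)]:
    print(n,dep(s,u,v).round(1))
```

```text
[[525.20321519   0.         311.78064531]
 [  0.         525.20321519 241.44904857]
 [  0.           0.           1.        ]] [ 217.40311046    6.05869696 1373.50604072] [[ 0.03907929 -0.99923242 -0.00271815]
 [-0.97446721 -0.03750855 -0.22137474]
 [ 0.22110286  0.01129992 -0.97518503]]
vial [485.7   1.7  60.2]
or [469.7 -62.4  61.8]
in [552.1 178.4  72.6]
s [591.5 -15.7  44. ]
s [663.9  -8.1  41.1]
carcA [636.8 184.2  92.2]
```

View pics/c1.png

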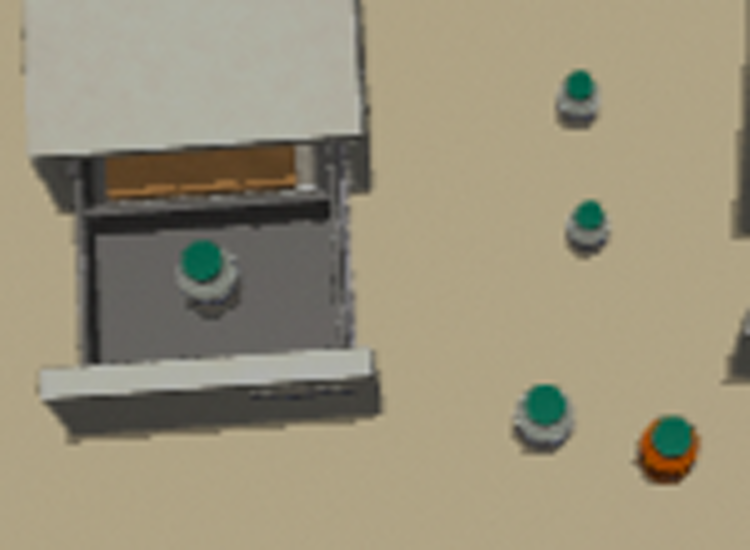

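View pics/c3.png

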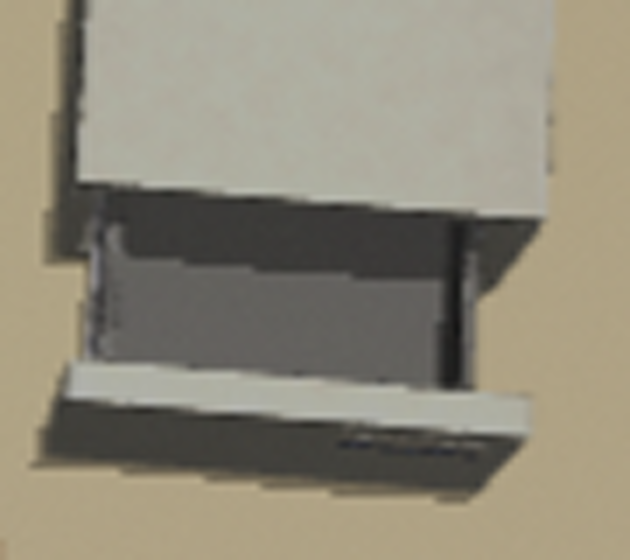

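View pics/c2.png

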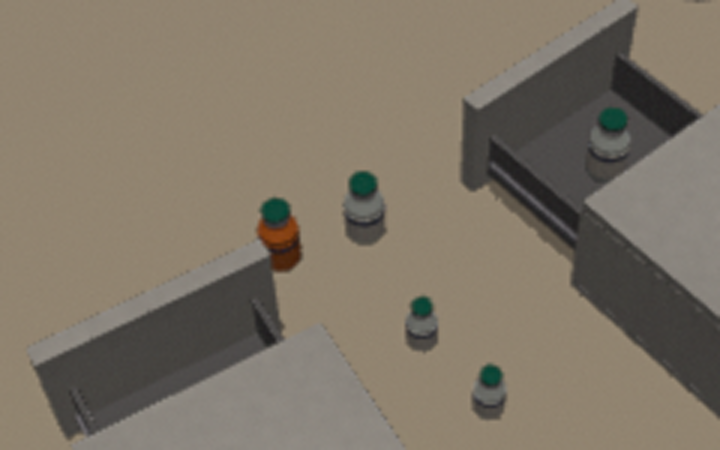

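Clear vial confirmed: its cap is at about (319.3,251), standing left of the orange one. It is white with a green cap, the same as vial_in.

Run:
```python
from h import *
s=load('top')
def P(n,cx,cy,o,k,z): 
    p=atz(s,o[0]+cx/k-.4,o[1]+cy/k-.4,z);print(n,p.round(1));return p
A=(210,170);B=(350,180)
def pair(n,p,q):
    d=p-q; print('  mid',((p+q)/2).round(1),'len',np.linalg.norm(d).round(1),'push yaw',np.degrees(np.arctan2(d[1],d[0])).round(1)-90)
P('vial',546,405,A,5,58);P('orange',673,438,A,5,58);P('in',202,262,A,5,76);P('sa',590,215,A,5,44);P('sb',579,86,A,5,44)
pair('fa',P('fl',42,398,A,5,98),P('fr',378,375,A,5,98))
pair('far',P('frl',38,371,A,5,98),P('frr',373,349,A,5,98))
pair('ca',P('cl',30,157,A,5,100),P('cr',362,135,A,5,100))
P('bay rl',95,225,A,5,18);P('bay rr',330,205,A,5,18);P('bay fl',95,365,A,5,18+0)
pair('fb',P('fl',70,398,B,7,98),P('fr',528,435,B,7,98))
pair('cb',P('cl',78,185,B,7,100),P('cr',545,218,B,7,100))
```

```text
vial [492.4   2.4  58. ]
orange [477.7 -62.9  58. ]
in [556.4 180.9  76. ]
sa [598.1 -17.   44. ]
sb [669.1  -8.9  44. ]
fl [477.9 252.8  98. ]
fr [496.   86.6  98. ]
  mid [487.  169.7  98. ] len 167.2 push yaw 6.200000000000003
frl [491.5 255.9  98. ]
frr [509.2  89.8  98. ]
  mid [500.4 172.8  98. ] len 167.0 push yaw 6.099999999999994
cl [601.7 268.3 100. ]
cr [619.8 100.8 100. ]
  mid [610.8 184.6 100. ] len 168.4 push yaw 6.200000000000003
bay rl [589.9 247.3  18. ]
bay rr [605.8 122.1  18. ]
bay fl [513.1 241.6  18. ]
fl [523.9 -97.9  98. ]
fr [ 516.7 -260.8   98. ]
  mid [ 520.3 -179.4   98. ] len 163.1 push yaw -2.5999999999999943
cl [602.5 -99.1 100. ]
cr [ 596.6 -267.2  100. ]
  mid [ 599.6 -183.2  100. ] len 168.2 push yaw -2.0
```

Run:
```python
from h import *
s=load('scene')
def P(n,cx,cy,z): print(n,atz(s,180+cx/3-.3,170+cy/3-.3,z).round(1))
P('vial',363,183,58);P('in',613,119,76);P('or',276,209,58)
P('a front corner R top',467,103,98)
P('a front L',632,5,98)
P('b front corner L',268,250,98);P('b front corner R',33,358,98)
o=arm.observe();p=o['tcp_pos'];print(p,o['tcp_rot'])
```

```text
vial [497.9   1.7  58. ]
in [562.3 179.2  76. ]
or [483.2 -62.8  58. ]
a front corner R top [505.4  87.4  98. ]
a front L [493.4 250.4  98. ]
b front corner L [538.9 -97.7  98. ]
b front corner R [ 529.3 -261.8   98. ]
[181.93197579 597.22603921 244.27819108] [-1.79885905e+02 -1.09972722e-02  1.63052492e+02]
```

```bash
python3 -m inch '[{"spin":0.146},{"spin":0.146},{"spin":0.146},{"spin":0.146},{"spin":0.146},{"spin":0.146},{"spin":0.146},{"spin":0.146}]' 30
python3 -m inch '[{"tx":-3.4,"ty":1.3},{"tx":-3.4,"ty":1.3},{"tx":-3.4,"ty":1.3},{"tx":-3.4,"ty":1.3},{"tx":-3.4,"ty":1.3},{"tx":-3.4,"ty":1.3},{"tx":-3.4,"ty":1.3},{"tx":-3.4,"ty":1.3},{"tx":-3.4,"ty":1.3},{}]'
```

```text
$[0]: bad value
$[0]: bad value
```

```bash
python3 -m inch '[{"jaw":8.5,"tx":0,"ty":0,"tz":0,"spin":0.146},{"jaw":8.5,"tx":0,"ty":0,"tz":0,"spin":0.146},{"jaw":8.5,"tx":0,"ty":0,"tz":0,"spin":0.146},{"jaw":8.5,"tx":0,"ty":0,"tz":0,"spin":0.146},{"jaw":8.5,"tx":0,"ty":0,"tz":0,"spin":0.146},{"jaw":8.5,"tx":0,"ty":0,"tz":0,"spin":0.146},{"jaw":8.5,"tx":0,"ty":0,"tz":0,"spin":0.146},{"jaw":8.5,"tx":0,"ty":0,"tz":0,"spin":0.146}]' 30
```

```text
t: 0.9
tcp_pos: [182.0, 597.4, 244.6]
tcp_rot: [-180.0, 0.1, 95.8]
wrist_force: [-0.4, 0.4, -0.1]
width: 85.2
```

```bash
python3 -m inch '[{"jaw":8.5,"tx":-3.4,"ty":1.3,"tz":0,"spin":0},{"jaw":8.5,"tx":-3.4,"ty":1.3,"tz":0,"spin":0},{"jaw":8.5,"tx":-3.4,"ty":1.3,"tz":0,"spin":0},{"jaw":8.5,"tx":-3.4,"ty":1.3,"tz":0,"spin":0},{"jaw":8.5,"tx":-3.4,"ty":1.3,"tz":0,"spin":0},{"jaw":8.5,"tx":-3.4,"ty":1.3,"tz":0,"spin":0},{"jaw":8.5,"tx":-3.4,"ty":1.3,"tz":0,"spin":0},{"jaw":8.5,"tx":-3.4,"ty":1.3,"tz":0,"spin":0},{"jaw":8.5,"tx":-3.4,"ty":1.3,"tz":0,"spin":0},{"jaw":8.5,"tx":-3.4,"ty":1.3,"tz":0,"spin":0}]'
python3 -m inch '[{"jaw":8.5,"tx":-3.4,"ty":1.3,"tz":0,"spin":0},{"jaw":8.5,"tx":-3.4,"ty":1.3,"tz":0,"spin":0},{"jaw":8.5,"tx":-3.4,"ty":1.3,"tz":0,"spin":0},{"jaw":8.5,"tx":-3.4,"ty":1.3,"tz":0,"spin":0},{"jaw":8.5,"tx":-3.4,"ty":1.3,"tz":0,"spin":0},{"jaw":8.5,"tx":-3.4,"ty":1.3,"tz":0,"spin":0},{"jaw":8.5,"tx":-3.4,"ty":1.3,"tz":0,"spin":0},{"jaw":8.5,"tx":0,"ty":0,"tz":0,"spin":0},{"jaw":8.5,"tx":0,"ty":0,"tz":0,"spin":0}]'
```

```text
t: 1.9
tcp_pos: [347.8, 272.2, 244.9]
tcp_rot: [-180.0, 0.0, 96.1]
wrist_force: [0.2, -0.3, -0.1]
width: 85.0
t: 2.8
tcp_pos: [463.4, 46.3, 244.8]
tcp_rot: [-179.9, -0.0, 96.0]
wrist_force: [-0.2, 0.5, -0.1]
width: 85.1
```

```bash
python3 -m inch '[{"jaw":8.5,"tx":-2.4,"ty":1.35,"tz":0,"spin":0},{"jaw":8.5,"tx":-2.35,"ty":1.35,"tz":0,"spin":-0.003},{"jaw":8.5,"tx":0,"ty":0,"tz":3,"spin":0},{"jaw":8.5,"tx":0,"ty":0,"tz":4,"spin":0},{"jaw":8.5,"tx":0,"ty":0,"tz":4,"spin":0},{"jaw":8.5,"tx":0,"ty":0,"tz":2.5,"spin":0},{"jaw":8.5,"tx":0,"ty":0,"tz":0,"spin":0},{"jaw":8.5,"tx":0,"ty":0,"tz":0,"spin":0}]'
python3 - <<'E'
from h import *
snap('scene','s1.png');snap('top','t1.png');crop('scene',200,150,400,300,'s1c.png',4);crop('top',240,180,400,300,'t1c.png',5)
E
```

```text
t: 3.6
tcp_pos: [495.0, 3.4, 110.4]
tcp_rot: [-179.9, -0.0, 96.4]
wrist_force: [0.1, -0.2, -0.3]
width: 85.2
```

View pics/s1c.png

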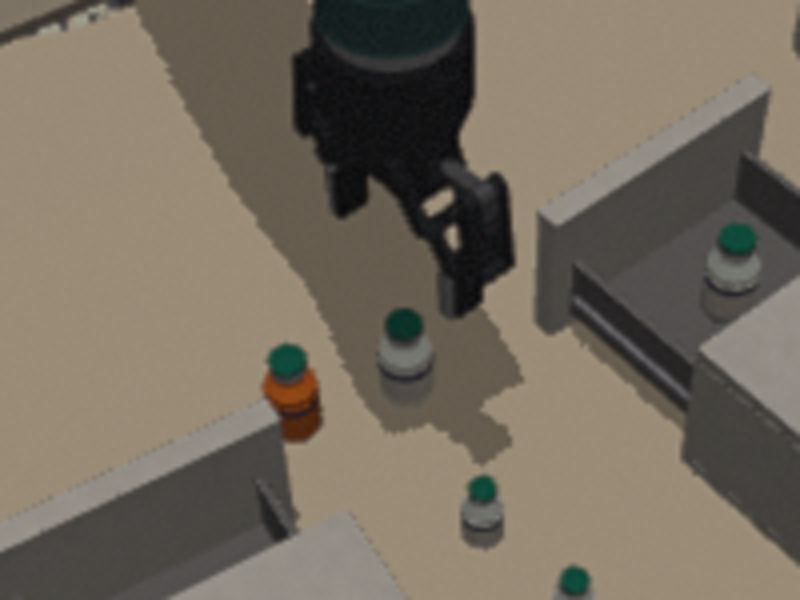

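View pics/t1c.png

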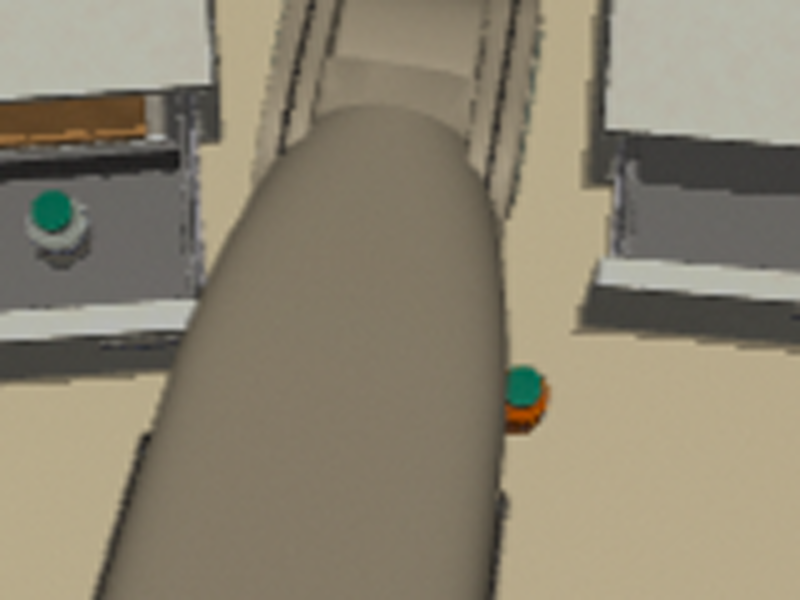

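The scene crop shows the jaws straddling the clear vial's cap at (404,322), with the fingers at about (345,200) and (460,300). The orange vial is well outside them, so I'll go down.

```bash
python3 -m inch '[{"jaw":8.5,"tx":-0.1,"ty":0,"tz":2,"spin":0},{"jaw":8.5,"tx":0,"ty":0,"tz":2.5,"spin":0},{"jaw":8.5,"tx":0,"ty":0,"tz":2.2,"spin":0},{"jaw":8.5,"tx":0,"ty":0,"tz":1.5,"spin":0},{"jaw":8.5,"tx":0,"ty":0,"tz":0.5,"spin":0},{"jaw":8.5,"tx":0,"ty":0,"tz":0,"spin":0}]'
python3 - <<'E'
from h import *
snap('scene');crop('scene',200,150,400,300,'s2c.png',4)
E
```

```text
t: 4.3
tcp_pos: [496.5, 1.4, 24.1]
tcp_rot: [179.9, 0.0, 96.3]
wrist_force: [0.4, -0.2, 0.8]
width: 85.1
```

View pics/s2c.png

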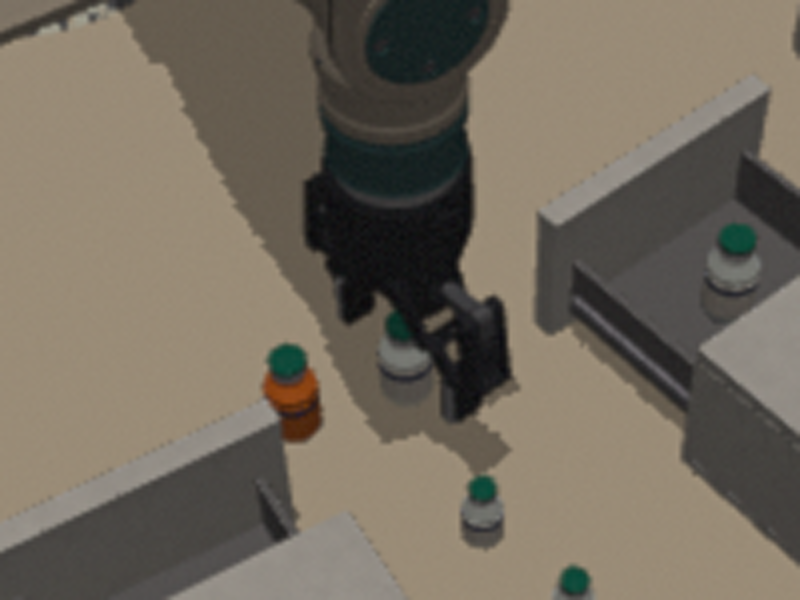

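The vial stands between the fingers (cap at 402,325, fingers at 355,300 and 470,390). Now closing.

```bash
python3 -m inch '[{"jaw":5,"tx":0,"ty":0,"tz":0,"spin":0},{"jaw":4,"tx":0,"ty":0,"tz":0,"spin":0},{"jaw":3.5,"tx":0,"ty":0,"tz":0,"spin":0},{"jaw":3,"tx":0,"ty":0,"tz":0,"spin":0},{"jaw":2.5,"tx":0,"ty":0,"tz":0,"spin":0},{"jaw":2,"tx":0,"ty":0,"tz":0,"spin":0},{"jaw":2,"tx":0,"ty":0,"tz":0,"spin":0},{"jaw":2,"tx":0,"ty":0,"tz":0,"spin":0},{"jaw":2,"tx":0,"ty":0,"tz":0,"spin":0},{"jaw":2,"tx":0,"ty":0,"tz":0,"spin":0}]' 30
```

```text
t: 5.35
tcp_pos: [496.1, 1.4, 23.8]
tcp_rot: [180.0, 0.0, 96.3]
wrist_force: [-1.3, -0.1, 5.3]
width: 29.0
```

```bash
python3 -m inch '[{"jaw":2,"tx":0,"ty":0,"tz":-0.3,"spin":0},{"jaw":2,"tx":0,"ty":0,"tz":-0.6,"spin":0},{"jaw":2,"tx":0,"ty":0,"tz":-1.2,"spin":0},{"jaw":2,"tx":0,"ty":0,"tz":-2,"spin":0},{"jaw":2,"tx":0,"ty":0,"tz":-2,"spin":0},{"jaw":2,"tx":0,"ty":0,"tz":-2,"spin":0},{"jaw":2,"tx":0,"ty":0,"tz":-2,"spin":0},{"jaw":2,"tx":0,"ty":0,"tz":-2,"spin":0},{"jaw":2,"tx":0,"ty":0,"tz":-0.8,"spin":0},{"jaw":2,"tx":0,"ty":0,"tz":0,"spin":0}]'
python3 - <<'E'
from h import *
snap('scene');crop('scene',200,100,400,250,'s3c.png',4)
E
```

```text
t: 6.35
tcp_pos: [496.9, 1.3, 154.1]
tcp_rot: [179.8, 0.0, 96.3]
wrist_force: [0.1, 1.0, -0.8]
width: 29.5
```

View pics/s3c.png

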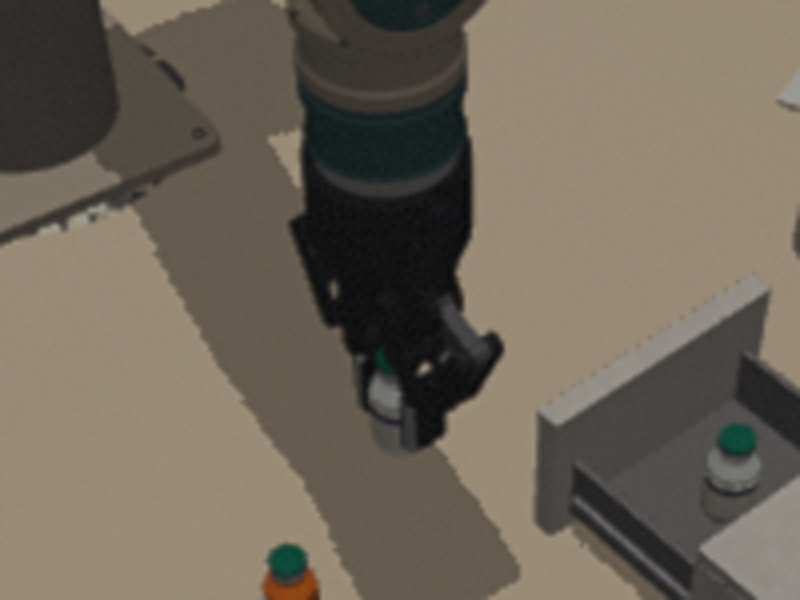

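```bash
python3 -m inch '[{"jaw":2,"tx":1,"ty":0.6,"tz":0,"spin":0},{"jaw":2,"tx":2,"ty":1.2,"tz":0,"spin":0},{"jaw":2,"tx":2.5,"ty":1.4,"tz":0,"spin":0},{"jaw":2,"tx":2.5,"ty":1.4,"tz":0,"spin":0},{"jaw":2,"tx":2.5,"ty":1.4,"tz":0,"spin":0},{"jaw":2,"tx":1.7,"ty":0.9,"tz":0,"spin":0},{"jaw":2,"tx":1,"ty":0.4,"tz":0,"spin":0},{"jaw":2,"tx":0,"ty":0,"tz":0,"spin":0},{"jaw":2,"tx":0,"ty":0,"tz":0,"spin":0}]'
python3 - <<'E'
from h import *
snap('scene');crop('scene',300,100,460,220,'s4c.png',5);snap('top');crop('top',190,160,320,260,'t4c.png',6)
E
```

```text
t: 7.3
tcp_pos: [552.9, 140.5, 151.5]
tcp_rot: [-179.9, 0.0, 96.3]
wrist_force: [-0.2, -0.3, -1.0]
width: 29.3
```

View pics/s4c.png

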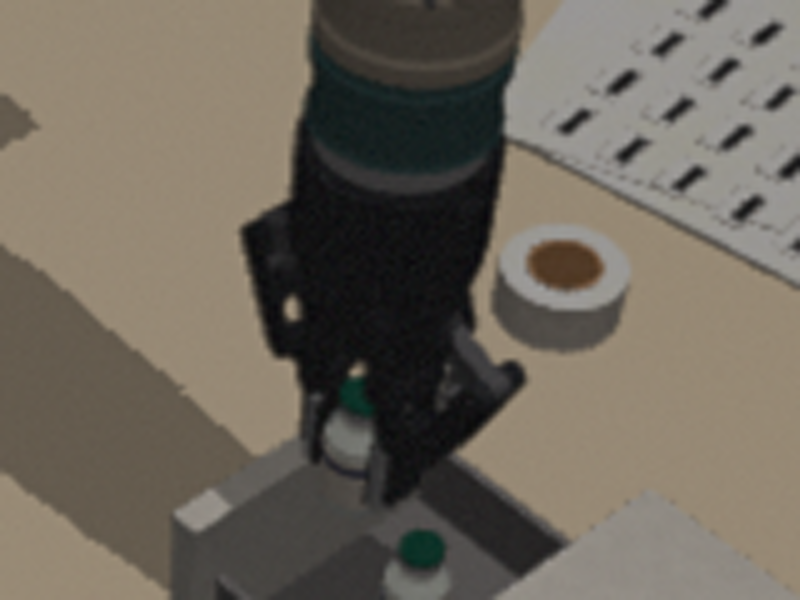

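View pics/t4c.png

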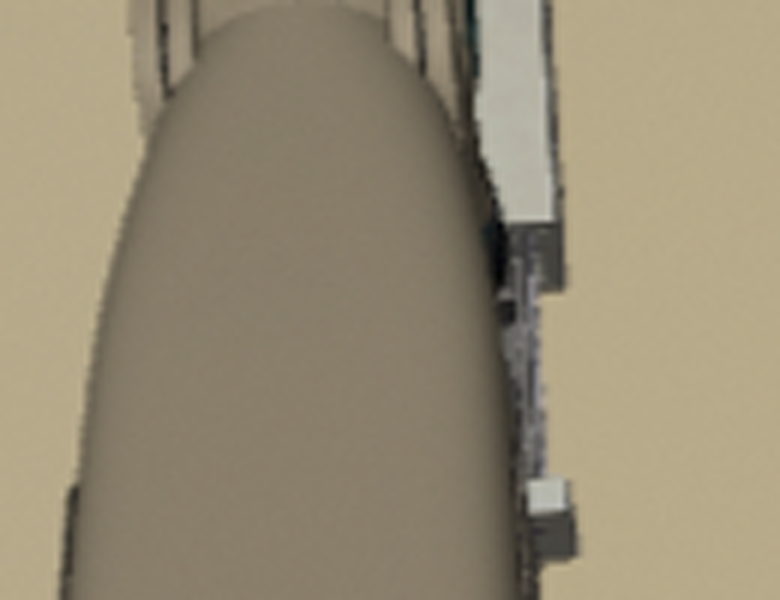

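The vial is held upright over the bay. Before lowering I'll check how low and how wide the knuckles reach compared with the front panel.

Run:
```python
from h import *
s=load('scene');o=arm.observe();T=np.array(o['tcp_pos']);a=np.radians(6.3)
K,R,t=cam(s)
v,u=np.mgrid[110:215,340:410];d=s['depth'][v,u]
P=np.stack([u*d,v*d,d],-1)@np.linalg.inv(K).T
W=(P-t)@R
rel=W-T
ly=rel[...,0]*np.cos(a)+rel[...,1]*np.sin(a); lx=-rel[...,0]*np.sin(a)+rel[...,1]*np.cos(a)
m=(d>0)&(abs(lx)<50)&(abs(ly)<75)&(rel[...,2]>-20)&(rel[...,2]<80)&(s['img'][v,u].max(-1)<70)
for h in range(-20,75,8):
    k=m&(rel[...,2]>=h)&(rel[...,2]<h+8)
    if k.sum()>2: print(h,k.sum(),'ly',ly[k].min().round(),ly[k].max().round(),'lx',lx[k].min().round(),lx[k].max().round())
```

```text
-20 5 ly -14.0 22.0 lx -14.0 -4.0
-12 30 ly -25.0 29.0 lx -14.0 5.0
-4 57 ly -26.0 31.0 lx -16.0 7.0
4 47 ly -20.0 30.0 lx -16.0 6.0
12 50 ly -23.0 31.0 lx -11.0 2.0
20 43 ly -23.0 30.0 lx -11.0 7.0
28 109 ly -35.0 48.0 lx -14.0 13.0
36 130 ly -46.0 50.0 lx -13.0 13.0
44 80 ly -48.0 55.0 lx -15.0 14.0
52 141 ly -52.0 58.0 lx -18.0 15.0
60 112 ly -56.0 62.0 lx -17.0 12.0
68 129 ly -59.0 65.0 lx -18.0 4.0
```

The knuckles reach about ±56 mm at panel-top height with this low grip, so they would foul the front panel. I'll set the vial back on the bench and re-grip about 17 mm higher, where the envelope at panel height is narrower (about ±46 mm).

```bash
python3 -m inch '[{"jaw":2,"tx":-1,"ty":-0.6,"tz":0,"spin":0},{"jaw":2,"tx":-2,"ty":-1.2,"tz":0,"spin":0},{"jaw":2,"tx":-2.5,"ty":-1.4,"tz":0,"spin":0},{"jaw":2,"tx":-2.5,"ty":-1.4,"tz":0,"spin":0},{"jaw":2,"tx":-2.5,"ty":-1.4,"tz":0,"spin":0},{"jaw":2,"tx":-1.7,"ty":-0.9,"tz":0,"spin":0},{"jaw":2,"tx":-1,"ty":-0.4,"tz":0,"spin":0},{"jaw":2,"tx":0,"ty":0,"tz":0,"spin":0}]'
python3 -m inch '[{"jaw":2,"tx":0,"ty":0,"tz":1,"spin":0},{"jaw":2,"tx":0,"ty":0,"tz":2,"spin":0},{"jaw":2,"tx":0,"ty":0,"tz":2.5,"spin":0},{"jaw":2,"tx":0,"ty":0,"tz":2.5,"spin":0},{"jaw":2,"tx":0,"ty":0,"tz":2,"spin":0},{"jaw":2,"tx":0,"ty":0,"tz":1.5,"spin":0},{"jaw":2,"tx":0,"ty":0,"tz":0.6,"spin":0},{"jaw":2,"tx":0,"ty":0,"tz":0,"spin":0},{"jaw":2,"tx":0,"ty":0,"tz":0,"spin":0}]'
```

```text
t: 8.2
tcp_pos: [495.1, -0.2, 152.5]
tcp_rot: [180.0, 0.0, 96.1]
wrist_force: [-0.2, 0.3, -1.0]
width: 28.9
t: 9.1
tcp_pos: [496.3, 1.7, 31.6]
tcp_rot: [180.0, 0.0, 96.3]
wrist_force: [-0.2, 0.2, -0.3]
width: 28.9
```

```bash
python3 -m inch '[{"jaw":2,"tx":0,"ty":0,"tz":0.3,"spin":0},{"jaw":2,"tx":0,"ty":0,"tz":0.25,"spin":0},{"jaw":2,"tx":0,"ty":0,"tz":0,"spin":0},{"jaw":2,"tx":0,"ty":0,"tz":0,"spin":0}]'
python3 -m inch '[{"jaw":2,"tx":0,"ty":0,"tz":0.1,"spin":0},{"jaw":2,"tx":0,"ty":0,"tz":0.1,"spin":0},{"jaw":2,"tx":0,"ty":0,"tz":0,"spin":0}]'
```

```text
t: 9.5
tcp_pos: [495.7, 1.4, 26.0]
tcp_rot: [180.0, 0.0, 96.3]
wrist_force: [0.1, -0.1, -0.0]
width: 29.2
t: 9.8
tcp_pos: [495.8, 1.4, 23.8]
tcp_rot: [180.0, 0.0, 96.3]
wrist_force: [1.5, -0.3, 0.1]
width: 29.2
```

```bash
python3 -m inch '[{"jaw":2,"tx":0,"ty":0,"tz":0.08,"spin":0},{"jaw":2,"tx":0,"ty":0,"tz":0,"spin":0}]'
```

```text
t: 10.0
tcp_pos: [495.8, 1.4, 23.8]
tcp_rot: [180.0, 0.0, 96.3]
wrist_force: [-2.4, 0.6, 6.8]
width: 29.0
```

Contact (7 N). Next I'll open to 45 mm, measure the knuckle envelope, then rise 17 mm and re-grip.

```bash
cat >> h.py <<'E'
def env(s,yawdeg):
    T=np.array(arm.observe()['tcp_pos']);a=np.radians(yawdeg);K,R,t=cam(s)
    v,u=np.mgrid[0:480,0:640];d=s['depth']
    W=(np.stack([u*d,v*d,d],-1)@np.linalg.inv(K).T-t)@R;rel=W-T
    ly=rel[...,0]*np.cos(a)+rel[...,1]*np.sin(a); lx=-rel[...,0]*np.sin(a)+rel[...,1]*np.cos(a)
    m=(d>0)&(abs(lx)<50)&(abs(ly)<75)&(rel[...,2]>-20)&(rel[...,2]<80)&(s['img'].max(-1)<70)
    for h in range(-20,75,8):
        k=m&(rel[...,2]>=h)&(rel[...,2]<h+8)
        if k.sum()>2: print(h,k.sum(),'ly',ly[k].min().round(),ly[k].max().round(),'lx',lx[k].min().round(),lx[k].max().round())
E
python3 -m inch '[{"jaw":3.5,"tx":0,"ty":0,"tz":0,"spin":0},{"jaw":4.2,"tx":0,"ty":0,"tz":0,"spin":0},{"jaw":4.2,"tx":0,"ty":0,"tz":-0.5,"spin":0},{"jaw":4.2,"tx":0,"ty":0,"tz":-0.7,"spin":0},{"jaw":4.2,"tx":0,"ty":0,"tz":-0.6,"spin":0},{"jaw":4.2,"tx":0,"ty":0,"tz":0,"spin":0},{"jaw":4.2,"tx":0,"ty":0,"tz":0,"spin":0}]'
python3 - <<'E'
from h import *
s=snap('scene');crop('scene',220,130,380,250,'s5c.png',5);env(s,6.3)
E
```

```text
t: 10.7
tcp_pos: [496.1, 1.4, 41.5]
tcp_rot: [179.9, 0.0, 96.3]
wrist_force: [0.1, -0.4, -0.0]
width: 41.9
-20 13 ly -1.0 16.0 lx -15.0 -5.0
-12 21 ly -21.0 34.0 lx -15.0 1.0
-4 38 ly -23.0 38.0 lx -12.0 9.0
4 45 ly -23.0 37.0 lx -12.0 8.0
12 65 ly -26.0 37.0 lx -11.0 7.0
20 36 ly -25.0 37.0 lx -11.0 7.0
28 31 ly -42.0 52.0 lx -12.0 5.0
36 78 ly -51.0 55.0 lx -14.0 10.0
44 51 ly -54.0 58.0 lx -13.0 11.0
52 98 ly -56.0 61.0 lx -18.0 12.0
60 70 ly -58.0 63.0 lx -18.0 10.0
68 64 ly -62.0 66.0 lx -17.0 10.0
```

View pics/s5c.png

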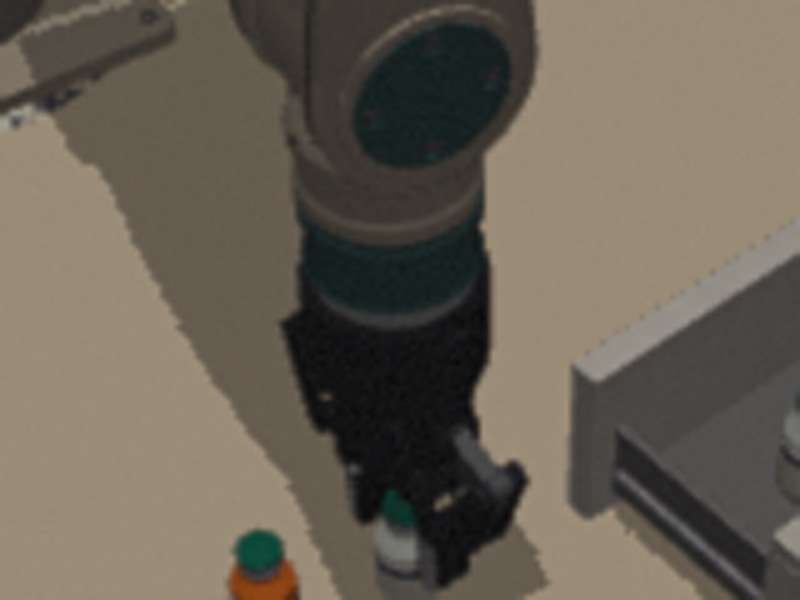

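```bash
python3 - <<'E'
from h import *
s=load('scene');print(atz(s,220+398/5-.4,130+505/5-.4,58))
E
python3 -m inch '[{"jaw":3.5,"tx":0,"ty":0,"tz":-0.2,"spin":0},{"jaw":3,"tx":0,"ty":0,"tz":0,"spin":0},{"jaw":2.5,"tx":0,"ty":0,"tz":0,"spin":0},{"jaw":2,"tx":0,"ty":0,"tz":0,"spin":0},{"jaw":2,"tx":0,"ty":0,"tz":0,"spin":0},{"jaw":2,"tx":0,"ty":0,"tz":0,"spin":0},{"jaw":2,"tx":0,"ty":0,"tz":0,"spin":0}]' 40
```

```text
[495.81714087  -0.85833845  58.        ]
t: 11.45
tcp_pos: [495.9, 1.4, 43.3]
tcp_rot: [180.0, 0.0, 96.3]
wrist_force: [-1.5, 0.5, 5.8]
width: 27.8
```

```bash
python3 -m inch '[{"jaw":2,"tx":0,"ty":0,"tz":-0.3,"spin":0},{"jaw":2,"tx":0,"ty":0,"tz":-0.6,"spin":0},{"jaw":2,"tx":0,"ty":0,"tz":-1.2,"spin":0},{"jaw":2,"tx":0,"ty":0,"tz":-2,"spin":0},{"jaw":2,"tx":0,"ty":0,"tz":-2,"spin":0},{"jaw":2,"tx":0,"ty":0,"tz":-2,"spin":0},{"jaw":2,"tx":0,"ty":0,"tz":-2,"spin":0},{"jaw":2,"tx":0,"ty":0,"tz":-2,"spin":0},{"jaw":2,"tx":0,"ty":0,"tz":-0.5,"spin":0},{"jaw":2,"tx":0,"ty":0,"tz":0,"spin":0}]'
python3 - <<'E'
from h import *
snap('scene');crop('scene',320,160,440,250,'s6c.png',6.6)
snap('top');crop('scene',240,90,340,190,'s6v.png',6)
E
```

```text
t: 12.45
tcp_pos: [496.5, 1.3, 170.3]
tcp_rot: [179.8, 0.0, 96.3]
wrist_force: [-0.2, -0.8, -0.8]
width: 27.9
```

View pics/s6c.png

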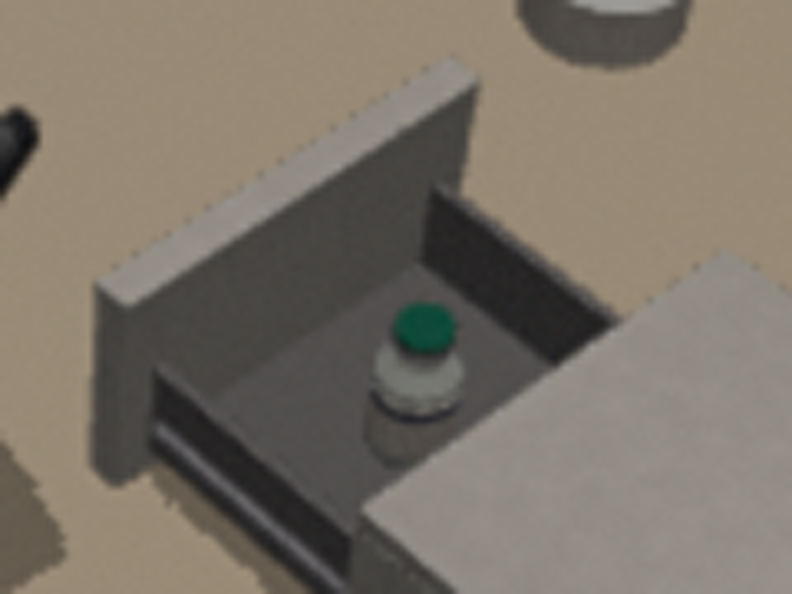

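View pics/s6v.png

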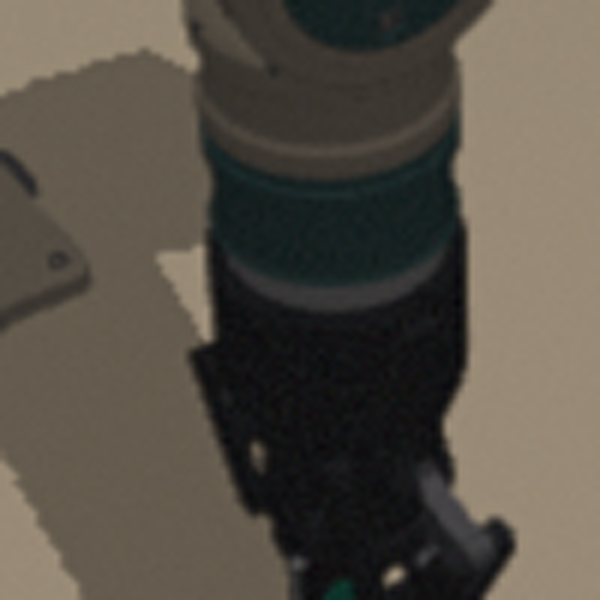

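Run:
```python
from h import *
s=load('scene')
f=lambda n,x,y,z: (lambda p:(print(n,p.round(1)),p)[1])(atz(s,320+x/6.6-.42,160+y/6.6-.42,z))
oR=f('oR',95,285,98);oL=f('oL',450,55,98);iR=f('iR',127,306,98);iL=f('iL',477,80,98);cR=f('cR',362,512,100);cL=f('cL',725,250,100)
fL=f('floorFL',418,265,18);fR=f('floorFR',218,390,18);vi=f('vi',426,328,76)
d=((oL-oR)[:2]+(iL-iR)[:2]+(cL-cR)[:2]);d/=np.linalg.norm(d);u=np.array([d[1],-d[0]]);print('yaw',np.degrees(np.arctan2(u[1],u[0])))
m=((oL+oR)/2)[:2];print('outer',m,'inner',((iL+iR)/2)[:2],'carc',((cR+cL)/2)[:2])
print('open along u:',((cR+cL)/2)[:2].dot(u)-m.dot(u),'inner',((iL+iR)/2)[:2].dot(u)-m.dot(u),'floor front',((fL+fR)/2)[:2].dot(u)-m.dot(u))
c=((oR+oL+iR+iL)/4)[:2]-0*u+ u*(8+45); print('tray',c,'vi rel',(vi[:2]-c)@u,(vi[:2]-c)@d)
```

```text
oR [500.7  87.   98. ]
oL [481.2 252.8  98. ]
iR [514.1  90.3  98. ]
iL [496.2 252.5  98. ]
cR [625.6  99.5 100. ]
cL [605.8 267.2 100. ]
floorFL [499.8 234.9  18. ]
floorFR [507.2 138.3  18. ]
vi [562.2 179.5  76. ]
yaw 6.580769326621846
outer [490.91002488 169.89161947] inner [505.13392888 171.43519272] carc [615.68803575 183.33983011]
open along u: 125.49709947289273 inner 14.30708603722178 floor front 14.384729395579939
tray [550.67277509 176.73740378] vi rel 11.817415170401242 1.4564450698682465
```

```bash
python3 -m inch '[{"jaw":2,"tx":1,"ty":0.6,"tz":0,"spin":0},{"jaw":2,"tx":2,"ty":1.3,"tz":0,"spin":0},{"jaw":2,"tx":2.5,"ty":1.6,"tz":0,"spin":0},{"jaw":2,"tx":2.5,"ty":1.6,"tz":0,"spin":0},{"jaw":2,"tx":2.5,"ty":1.6,"tz":0,"spin":0},{"jaw":2,"tx":1.7,"ty":1.1,"tz":0,"spin":0},{"jaw":2,"tx":1,"ty":0.5,"tz":0,"spin":0},{"jaw":2,"tx":0,"ty":0,"tz":0,"spin":0},{"jaw":2,"tx":0,"ty":0,"tz":0,"spin":0}]'
```

```text
t: 13.45
tcp_pos: [562.9, 141.6, 168.3]
tcp_rot: [-179.9, 0.0, 96.3]
wrist_force: [-0.3, -0.7, -0.1]
width: 28.1
```

```bash
python3 -m inch '[{"jaw":2,"tx":-0.08,"ty":0.1,"tz":1,"spin":0},{"jaw":2,"tx":0,"ty":0,"tz":1.5,"spin":0},{"jaw":2,"tx":0,"ty":0,"tz":2,"spin":0},{"jaw":2,"tx":0,"ty":0,"tz":2,"spin":0},{"jaw":2,"tx":0,"ty":0,"tz":1.5,"spin":0},{"jaw":2,"tx":0,"ty":0,"tz":1,"spin":0},{"jaw":2,"tx":0,"ty":0,"tz":0,"spin":0},{"jaw":2,"tx":0,"ty":0,"tz":0,"spin":0}]'
python3 - <<'E'
from h import *
s=snap('scene');crop('scene',320,110,440,240,'s7c.png',5);env(s,6.3)
E
```

```text
t: 14.25
tcp_pos: [564.8, 140.6, 79.1]
tcp_rot: [180.0, 0.0, 96.3]
wrist_force: [-0.3, 0.2, 0.2]
width: 28.0
-20 50 ly -67.0 74.0 lx -49.0 -6.0
-12 54 ly -68.0 74.0 lx -49.0 47.0
-4 74 ly -66.0 75.0 lx -50.0 47.0
4 85 ly -67.0 73.0 lx -49.0 12.0
12 105 ly -68.0 71.0 lx -49.0 19.0
20 37 ly -32.0 30.0 lx -12.0 12.0
28 74 ly -41.0 47.0 lx -14.0 10.0
36 110 ly -48.0 50.0 lx -14.0 11.0
44 69 ly -50.0 53.0 lx -15.0 17.0
52 112 ly -52.0 57.0 lx -18.0 17.0
60 97 ly -58.0 60.0 lx -18.0 10.0
68 99 ly -60.0 65.0 lx -19.0 9.0
```

View pics/s7c.png

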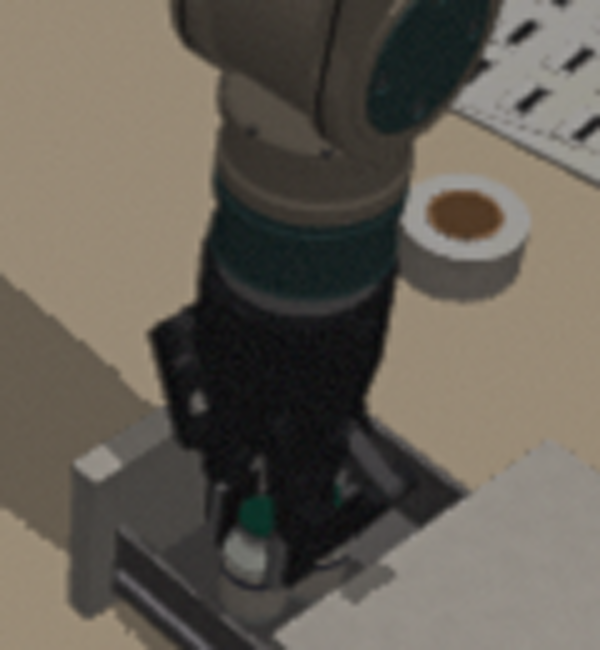

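The vial is in the bay above the floor. The front knuckle is inside the panel, the rear knuckle is short of the carcass edge, and vial_in is untouched. Lowering in small steps.

```bash
python3 -m inch '[{"jaw":2,"tx":0,"ty":0,"tz":0.5,"spin":0},{"jaw":2,"tx":0,"ty":0,"tz":0.5,"spin":0},{"jaw":2,"tx":0,"ty":0,"tz":0.4,"spin":0},{"jaw":2,"tx":0,"ty":0,"tz":0,"spin":0}]'
python3 -m inch '[{"jaw":2,"tx":0,"ty":0,"tz":0.15,"spin":0},{"jaw":2,"tx":0,"ty":0,"tz":0.05,"spin":0},{"jaw":2,"tx":0,"ty":0,"tz":0,"spin":0}]'
```

```text
t: 14.7
tcp_pos: [564.1, 141.0, 64.2]
tcp_rot: [-179.9, 0.0, 96.3]
wrist_force: [-0.1, 0.9, -0.6]
width: 28.0
t: 15.0
tcp_pos: [564.8, 141.1, 63.0]
tcp_rot: [180.0, 0.0, 96.3]
wrist_force: [0.1, 0.3, -0.4]
width: 28.1
```

```bash
python3 -m inch '[{"jaw":2,"tx":0,"ty":0,"tz":0.1,"spin":0},{"jaw":2,"tx":0,"ty":0,"tz":0,"spin":0},{"jaw":2,"tx":0,"ty":0,"tz":0,"spin":0}]'
```

```text
t: 15.3
tcp_pos: [564.8, 141.0, 62.0]
tcp_rot: [180.0, 0.0, 96.3]
wrist_force: [0.3, 0.5, -0.3]
width: 27.7
```

```bash
python3 -m inch '[{"jaw":2,"tx":0,"ty":0,"tz":0.07,"spin":0},{"jaw":2,"tx":0,"ty":0,"tz":0,"spin":0},{"jaw":2,"tx":0,"ty":0,"tz":0,"spin":0}]'
```

```text
t: 15.6
tcp_pos: [564.9, 141.1, 61.4]
tcp_rot: [180.0, 0.0, 96.3]
wrist_force: [0.4, -1.1, -0.3]
width: 28.4
```

```bash
python3 -m inch '[{"jaw":2,"tx":0,"ty":0,"tz":0.06,"spin":0},{"jaw":2,"tx":0,"ty":0,"tz":0,"spin":0}]'
```

```text
t: 15.8
tcp_pos: [565.2, 141.1, 61.3]
tcp_rot: [180.0, 0.0, 96.3]
wrist_force: [-0.7, -0.9, 3.6]
width: 27.8
```

Floor contact at the expected height (3.6 N at 61.3). Releasing with a small opening.

```bash
python3 -m inch '[{"jaw":2.9,"tx":0,"ty":0,"tz":0,"spin":0},{"jaw":3.1,"tx":0,"ty":0,"tz":0,"spin":0},{"jaw":3.4,"tx":0,"ty":0,"tz":0,"spin":0},{"jaw":3.6,"tx":0,"ty":0,"tz":0,"spin":0},{"jaw":3.6,"tx":0,"ty":0,"tz":0,"spin":0}]'
python3 - <<'E'
from h import *
s=snap('scene');crop('scene',320,110,440,240,'s8c.png',5)
E
```

```text
t: 16.3
tcp_pos: [564.6, 141.0, 60.4]
tcp_rot: [-180.0, 0.0, 96.3]
wrist_force: [-0.3, -0.3, -0.2]
width: 35.7
```

View pics/s8c.png

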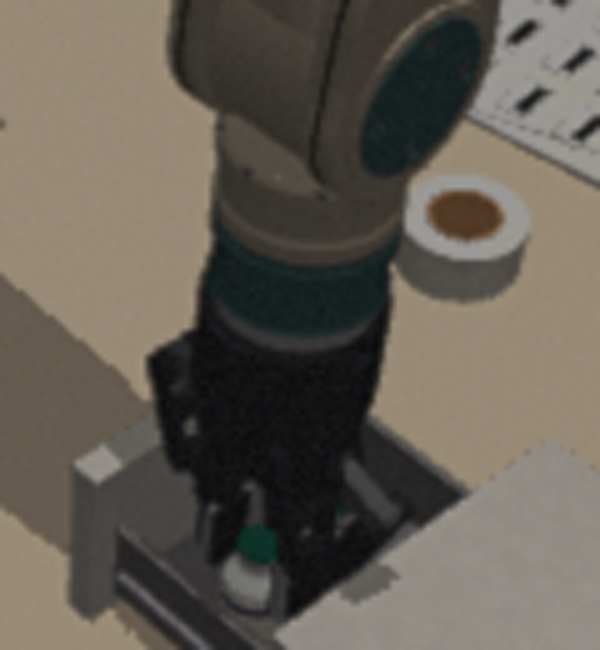

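```bash
python3 -m inch '[{"jaw":3.6,"tx":0,"ty":0,"tz":-0.5,"spin":0},{"jaw":3.6,"tx":0,"ty":0,"tz":-1,"spin":0},{"jaw":3.6,"tx":0,"ty":0,"tz":-1.5,"spin":0},{"jaw":3.6,"tx":0,"ty":0,"tz":-2.5,"spin":0},{"jaw":3.6,"tx":0,"ty":0,"tz":-3,"spin":0},{"jaw":3.6,"tx":0,"ty":0,"tz":-3,"spin":0},{"jaw":3.6,"tx":0,"ty":0,"tz":-2,"spin":0},{"jaw":3.6,"tx":0,"ty":0,"tz":-0.5,"spin":0}]'
python3 -m inch '[{"jaw":0,"tx":0,"ty":-3,"tz":0,"spin":0.14},{"jaw":0,"tx":0,"ty":-3,"tz":0,"spin":0},{"jaw":0,"tx":0,"ty":-3,"tz":0,"spin":0},{"jaw":0,"tx":0,"ty":-3,"tz":0,"spin":0},{"jaw":0,"tx":0,"ty":-3,"tz":0,"spin":0},{"jaw":0,"tx":0,"ty":-1,"tz":0,"spin":0},{"jaw":0,"tx":0,"ty":0,"tz":0,"spin":0}]'
python3 - <<'E'
from h import *
s=snap('scene','s9.png');crop('scene',320,130,440,250,'s9c.png',5);snap('top');crop('top',210,170,360,280,'t9c.png',5)
E
```

```text
t: 17.15
tcp_pos: [567.0, 141.4, 204.9]
tcp_rot: [179.6, -0.0, 96.3]
wrist_force: [-0.2, 0.0, -0.2]
width: 36.1
t: 17.85
tcp_pos: [403.6, 141.6, 200.2]
tcp_rot: [-180.0, 0.0, 88.3]
wrist_force: [0.0, -0.3, 0.3]
width: 0.1
```

View pics/s9c.png

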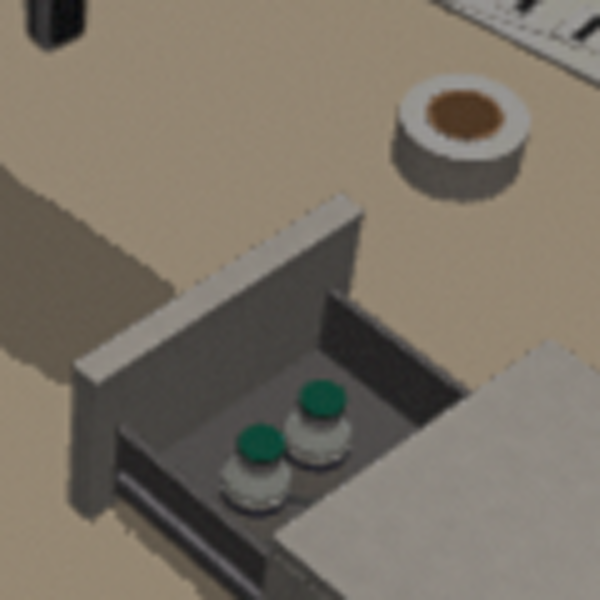

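View pics/s9.png

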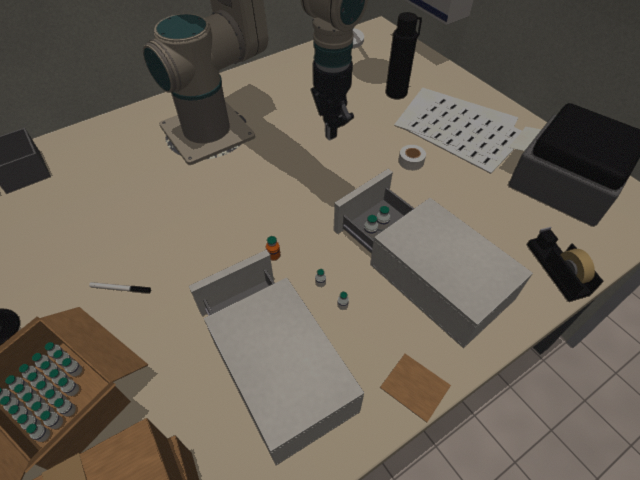

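Both large vials stand in the bay (crop caps at 260,443 and 322,398), and drawer a hasn't moved. Next I'll turn the closed fingers so their sides face the panel, ready to press.

```bash
python3 -m inch '[{"jaw":0,"tx":0,"ty":0,"tz":0,"spin":-0.143},{"jaw":0,"tx":0,"ty":0,"tz":0,"spin":-0.143},{"jaw":0,"tx":0,"ty":0,"tz":0,"spin":-0.143},{"jaw":0,"tx":0,"ty":0,"tz":0,"spin":-0.143},{"jaw":0,"tx":0,"ty":0,"tz":0,"spin":-0.143},{"jaw":0,"tx":0,"ty":0,"tz":0,"spin":-0.143},{"jaw":0,"tx":0,"ty":0,"tz":0,"spin":-0.143},{"jaw":0,"tx":0,"ty":0,"tz":0,"spin":-0.143},{"jaw":0,"tx":0,"ty":0,"tz":0,"spin":-0.143},{"jaw":0,"tx":0,"ty":0,"tz":0,"spin":-0.143}]'
python3 -m inch '[{"jaw":0,"tx":0,"ty":0.9,"tz":2,"spin":-0.143},{"jaw":0,"tx":0,"ty":0.9,"tz":3,"spin":-0.143},{"jaw":0,"tx":0,"ty":0,"tz":3.5,"spin":0},{"jaw":0,"tx":-1.5,"ty":0,"tz":3,"spin":0},{"jaw":0,"tx":-2,"ty":0,"tz":1,"spin":0},{"jaw":0,"tx":-2,"ty":0,"tz":0,"spin":0},{"jaw":0,"tx":0,"ty":0,"tz":0,"spin":0},{"jaw":0,"tx":0,"ty":0,"tz":0,"spin":0}]'
```

```text
t: 18.95
tcp_pos: [407.0, 141.7, 200.9]
tcp_rot: [180.0, 0.1, 170.5]
wrist_force: [0.3, -0.3, -0.1]
width: 0.1
t: 19.75
tcp_pos: [462.5, 165.8, 75.5]
tcp_rot: [-180.0, -0.0, -173.4]
wrist_force: [-0.7, 0.8, -0.4]
width: 0.1
```

```bash
python3 -m inch '[{"jaw":0,"tx":-0.5,"ty":0,"tz":0,"spin":0},{"jaw":0,"tx":-0.4,"ty":0,"tz":0,"spin":0},{"jaw":0,"tx":-0.3,"ty":0,"tz":0,"spin":0},{"jaw":0,"tx":-0.3,"ty":0,"tz":0,"spin":0},{"jaw":0,"tx":-0.3,"ty":0,"tz":0,"spin":0},{"jaw":0,"tx":-0.3,"ty":0,"tz":0,"spin":0},{"jaw":0,"tx":-0.3,"ty":0,"tz":0,"spin":0}]'
```

```text
t: 20.45
tcp_pos: [485.1, 168.5, 75.6]
tcp_rot: [-180.0, -0.0, -173.4]
wrist_force: [-1.7, -0.4, 0.4]
width: -0.0
```

```bash
python3 -m inch '[{"jaw":0,"tx":-0.4,"ty":0,"tz":0,"spin":0},{"jaw":0,"tx":-0.5,"ty":0,"tz":0,"spin":0},{"jaw":0,"tx":-0.7,"ty":0,"tz":0,"spin":0},{"jaw":0,"tx":-0.8,"ty":0,"tz":0,"spin":0},{"jaw":0,"tx":-0.8,"ty":0,"tz":0,"spin":0},{"jaw":0,"tx":-0.8,"ty":0,"tz":0,"spin":0},{"jaw":0,"tx":-0.7,"ty":0,"tz":0,"spin":0},{"jaw":0,"tx":-0.6,"ty":0,"tz":0,"spin":0},{"jaw":0,"tx":-0.4,"ty":0,"tz":0,"spin":0},{"jaw":0,"tx":-0.2,"ty":0,"tz":0,"spin":0}]'
python3 - <<'E'
from h import *
s=snap('scene');crop('scene',320,130,440,250,'s10c.png',5)
E
```

```text
t: 21.45
tcp_pos: [544.6, 175.5, 75.8]
tcp_rot: [180.0, 0.0, -173.4]
wrist_force: [-1.8, -0.6, -0.1]
width: -0.1
```

View pics/s10c.png

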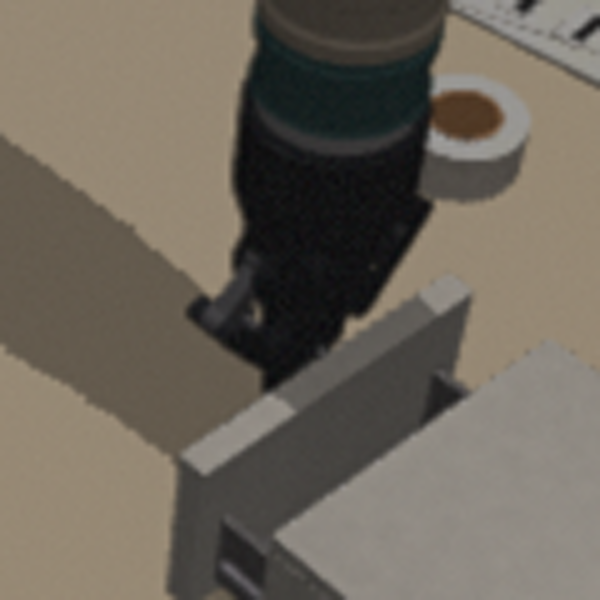

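```bash
python3 -m inch '[{"jaw":0,"tx":-0.3,"ty":0,"tz":0,"spin":0},{"jaw":0,"tx":-0.5,"ty":0,"tz":0,"spin":0},{"jaw":0,"tx":-0.5,"ty":0,"tz":0,"spin":0},{"jaw":0,"tx":-0.5,"ty":0,"tz":0,"spin":0},{"jaw":0,"tx":-0.3,"ty":0,"tz":0,"spin":0}]'
python3 -m inch '[{"jaw":0,"tx":-0.3,"ty":0,"tz":0,"spin":0},{"jaw":0,"tx":-0.3,"ty":0,"tz":0,"spin":0},{"jaw":0,"tx":-0.3,"ty":0,"tz":0,"spin":0}]'
```

```text
t: 22.0
tcp_pos: [564.0, 177.7, 75.6]
tcp_rot: [180.0, -0.1, -173.4]
wrist_force: [-5.8, -1.0, 3.5]
width: -0.2
t: 22.3
tcp_pos: [572.3, 178.7, 75.6]
tcp_rot: [-180.0, -0.2, -173.4]
wrist_force: [-6.4, -0.6, 3.9]
width: -0.1
```

```bash
python3 -m inch '[{"jaw":0,"tx":-0.25,"ty":0,"tz":0,"spin":0},{"jaw":0,"tx":-0.25,"ty":0,"tz":0,"spin":0},{"jaw":0,"tx":0,"ty":0,"tz":0,"spin":0}]'
python3 -m inch '[{"jaw":0,"tx":-0.15,"ty":0,"tz":0,"spin":0},{"jaw":0,"tx":-0.15,"ty":0,"tz":0,"spin":0},{"jaw":0,"tx":0,"ty":0,"tz":0,"spin":0}]'
```

```text
t: 22.6
tcp_pos: [577.6, 179.3, 75.5]
tcp_rot: [-180.0, -0.1, -173.4]
wrist_force: [-4.5, -0.1, 3.5]
width: 0.2
t: 22.9
tcp_pos: [580.2, 179.5, 75.5]
tcp_rot: [-180.0, -0.2, -173.4]
wrist_force: [-7.3, -0.5, 4.3]
width: -0.4
```

```bash
python3 -m inch '[{"jaw":0,"tx":-0.15,"ty":0,"tz":0,"spin":0},{"jaw":0,"tx":0,"ty":0,"tz":0,"spin":0}]'
```

```text
t: 23.1
tcp_pos: [581.5, 179.7, 75.4]
tcp_rot: [-180.0, -0.2, -173.4]
wrist_force: [-5.0, -1.8, 3.8]
width: -0.1
```

```bash
python3 -m inch '[{"jaw":0,"tx":-0.15,"ty":0,"tz":0,"spin":0},{"jaw":0,"tx":0,"ty":0,"tz":0,"spin":0}]'
```

```text
t: 23.3
tcp_pos: [582.5, 179.8, 75.4]
tcp_rot: [-180.0, -0.3, -173.4]
wrist_force: [-7.4, -1.0, 5.9]
width: 0.3
```

```bash
python3 -m inch '[{"jaw":0,"tx":-0.15,"ty":0,"tz":0,"spin":0},{"jaw":0,"tx":0,"ty":0,"tz":0,"spin":0}]'
```

```text
t: 23.5
tcp_pos: [582.5, 179.8, 75.2]
tcp_rot: [-180.0, -0.4, -173.4]
wrist_force: [-9.8, -1.6, 6.8]
width: -0.1
```

```bash
python3 -m inch '[{"jaw":0,"tx":-0.15,"ty":0,"tz":0,"spin":0},{"jaw":0,"tx":0,"ty":0,"tz":0,"spin":0}]'
```

```text
t: 23.7
tcp_pos: [582.6, 179.8, 75.0]
tcp_rot: [-180.0, -0.6, -173.4]
wrist_force: [-13.9, -2.0, 9.0]
width: 0.0
```

```bash
python3 -m inch '[{"jaw":0,"tx":-0.15,"ty":0,"tz":0,"spin":0},{"jaw":0,"tx":0,"ty":0,"tz":0,"spin":0},{"jaw":0,"tx":0,"ty":0,"tz":0,"spin":0}]'
```

```text
t: 24.0
tcp_pos: [582.7, 179.8, 74.7]
tcp_rot: [-180.0, -0.7, -173.4]
wrist_force: [-15.8, -2.1, 10.5]
width: 0.0
```

At the solid stop with about 16 N (TCP stuck at 582.6). Backing off gently.

```bash
python3 -m inch '[{"jaw":0,"tx":0.3,"ty":0,"tz":0,"spin":0},{"jaw":0,"tx":0.3,"ty":0,"tz":0,"spin":0},{"jaw":0,"tx":0.3,"ty":0,"tz":0,"spin":0},{"jaw":0,"tx":0.3,"ty":0,"tz":0,"spin":0},{"jaw":0,"tx":0.3,"ty":0,"tz":0,"spin":0},{"jaw":0,"tx":0.3,"ty":0,"tz":0,"spin":0}]'
python3 -m inch '[{"jaw":0,"tx":0.3,"ty":0,"tz":0,"spin":0},{"jaw":0,"tx":0.5,"ty":0,"tz":0,"spin":0},{"jaw":0,"tx":0.8,"ty":0,"tz":0,"spin":0},{"jaw":0,"tx":1.5,"ty":0,"tz":0,"spin":0},{"jaw":0,"tx":2.5,"ty":0,"tz":0,"spin":0},{"jaw":0,"tx":4,"ty":0,"tz":0,"spin":0},{"jaw":0,"tx":4,"ty":0,"tz":0,"spin":0}]'
python3 - <<'E'
from h import *
s=snap('scene','s11.png');crop('scene',320,130,440,250,'s11c.png',5);snap('top');crop('top',200,160,360,280,'t11c.png',5)
E
```

```text
t: 24.6
tcp_pos: [572.8, 178.8, 76.6]
tcp_rot: [180.0, 0.2, -173.4]
wrist_force: [-0.1, -0.4, -0.3]
width: 0.4
t: 25.3
tcp_pos: [434.7, 162.7, 75.7]
tcp_rot: [180.0, 0.0, -173.4]
wrist_force: [0.1, 0.4, 1.2]
width: -0.5
```

View pics/s11c.png

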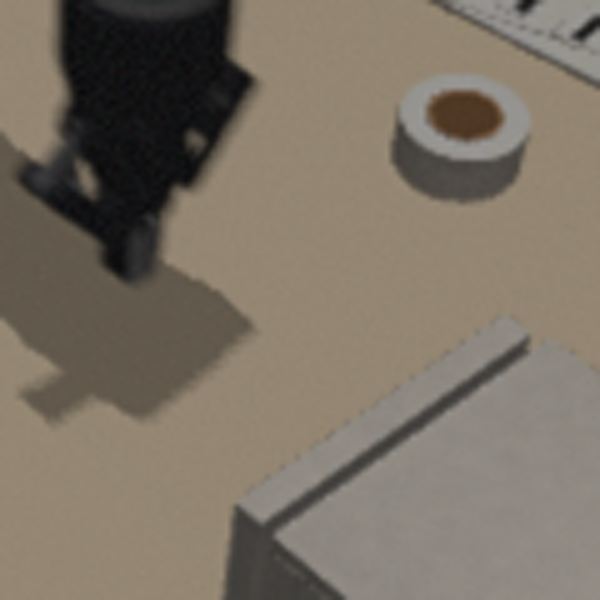

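View pics/t11c.png

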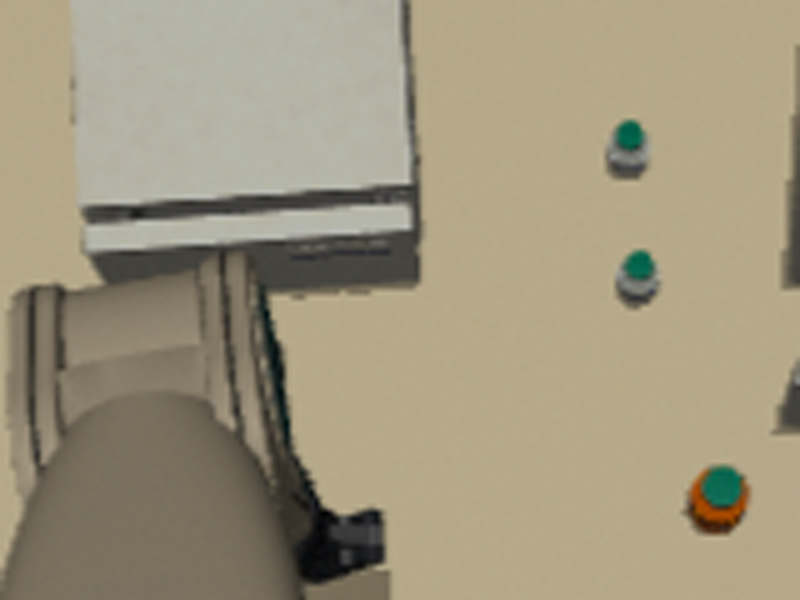

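Drawer a has stayed in: the gap between panel and carcass is about 10 mm (crop 265,525 to 277,535), not 30. Now moving over to drawer b.

```bash
python3 -m inch '[{"jaw":0,"tx":0,"ty":0,"tz":-3,"spin":0.077},{"jaw":0,"tx":0,"ty":0,"tz":-3,"spin":0.078},{"jaw":0,"tx":0,"ty":-3,"tz":0,"spin":0},{"jaw":0,"tx":0,"ty":-3.5,"tz":0,"spin":0},{"jaw":0,"tx":0,"ty":-4,"tz":0,"spin":0},{"jaw":0,"tx":0,"ty":-4,"tz":0,"spin":0},{"jaw":0,"tx":0,"ty":-4,"tz":0,"spin":0},{"jaw":0,"tx":0,"ty":-4,"tz":0,"spin":0},{"jaw":0,"tx":0,"ty":-4,"tz":0,"spin":0},{"jaw":0,"tx":0,"ty":-4,"tz":0,"spin":0}]'
python3 -m inch '[{"jaw":0,"tx":0,"ty":-3,"tz":0,"spin":0},{"jaw":0,"tx":0,"ty":-0.5,"tz":0,"spin":0},{"jaw":0,"tx":-1,"ty":0,"tz":2,"spin":0},{"jaw":0,"tx":-1.5,"ty":0,"tz":2,"spin":0},{"jaw":0,"tx":-1.5,"ty":0,"tz":2,"spin":0},{"jaw":0,"tx":0,"ty":0,"tz":0,"spin":0},{"jaw":0,"tx":0,"ty":0,"tz":0,"spin":0}]'
```

```text
t: 26.4
tcp_pos: [423.9, -143.6, 136.1]
tcp_rot: [-180.0, 0.1, 177.7]
wrist_force: [0.7, -0.1, -0.5]
width: -0.1
t: 27.1
tcp_pos: [461.9, -177.5, 75.5]
tcp_rot: [179.9, -0.1, 177.8]
wrist_force: [-1.0, -0.7, -0.1]
width: -0.2
```

Run:
```python
from h import *
s=snap('scene','s12.png');crop('scene',180,170,340,310,'s12c.png',5);crop('scene',340,170,460,270,'s12a.png',6)
```

```text
(no output)
```

View pics/s12c.png

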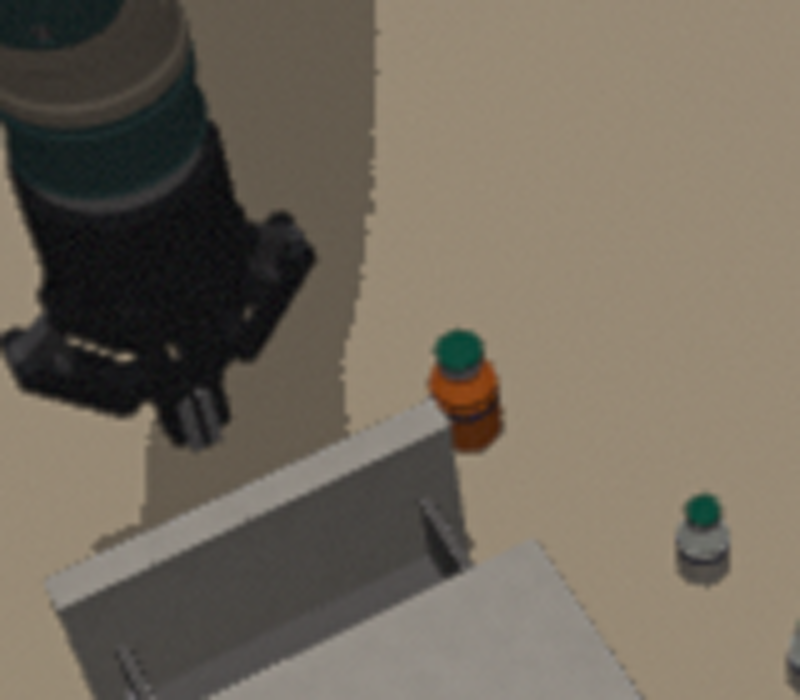

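View pics/s12a.png

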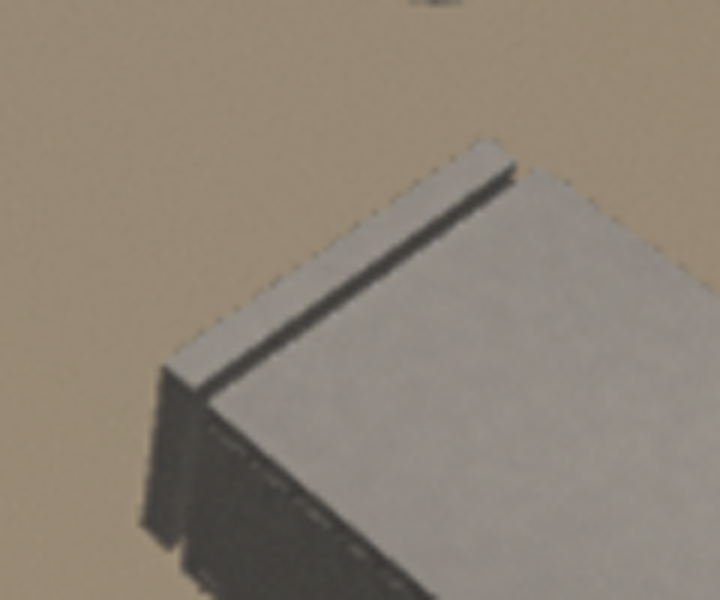

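```bash
python3 -m inch '[{"jaw":0,"tx":-1.5,"ty":0,"tz":0,"spin":0},{"jaw":0,"tx":-1.2,"ty":0,"tz":0,"spin":0},{"jaw":0,"tx":-0.6,"ty":0,"tz":0,"spin":0},{"jaw":0,"tx":-0.5,"ty":0,"tz":0,"spin":0},{"jaw":0,"tx":-0.5,"ty":0,"tz":0,"spin":0},{"jaw":0,"tx":-0.5,"ty":0,"tz":0,"spin":0},{"jaw":0,"tx":-0.5,"ty":0,"tz":0,"spin":0},{"jaw":0,"tx":-0.5,"ty":0,"tz":0,"spin":0}]'
python3 -m inch '[{"jaw":0,"tx":-0.5,"ty":0,"tz":0,"spin":0},{"jaw":0,"tx":-0.5,"ty":0,"tz":0,"spin":0},{"jaw":0,"tx":-0.5,"ty":0,"tz":0,"spin":0},{"jaw":0,"tx":-0.5,"ty":0,"tz":0,"spin":0},{"jaw":0,"tx":-0.5,"ty":0,"tz":0,"spin":0}]'
```

```text
t: 27.95
tcp_pos: [520.2, -180.7, 75.5]
tcp_rot: [180.0, -0.1, 177.7]
wrist_force: [-1.5, 0.0, 0.6]
width: -0.1
t: 28.45
tcp_pos: [545.8, -181.7, 75.6]
tcp_rot: [180.0, -0.0, 177.7]
wrist_force: [-2.5, -1.4, -0.5]
width: 0.0
```

```bash
python3 -m inch '[{"jaw":0,"tx":-0.4,"ty":0,"tz":0,"spin":0},{"jaw":0,"tx":-0.4,"ty":0,"tz":0,"spin":0},{"jaw":0,"tx":-0.3,"ty":0,"tz":0,"spin":0},{"jaw":0,"tx":-0.2,"ty":0,"tz":0,"spin":0}]'
python3 -m inch '[{"jaw":0,"tx":-0.2,"ty":0,"tz":0,"spin":0},{"jaw":0,"tx":-0.2,"ty":0,"tz":0,"spin":0},{"jaw":0,"tx":0,"ty":0,"tz":0,"spin":0}]'
```

```text
t: 28.85
tcp_pos: [558.9, -182.2, 75.8]
tcp_rot: [180.0, 0.0, 177.7]
wrist_force: [-1.3, 0.8, -0.1]
width: -0.0
t: 29.15
tcp_pos: [563.0, -182.4, 75.9]
tcp_rot: [180.0, 0.1, 177.7]
wrist_force: [-1.0, 0.2, 0.6]
width: -0.1
```

```bash
python3 -m inch '[{"jaw":0,"tx":-0.2,"ty":0,"tz":0,"spin":0},{"jaw":0,"tx":-0.15,"ty":0,"tz":0,"spin":0},{"jaw":0,"tx":0,"ty":0,"tz":0,"spin":0}]'
```

```text
t: 29.45
tcp_pos: [566.3, -182.5, 75.8]
tcp_rot: [180.0, 0.0, 177.7]
wrist_force: [-0.4, -0.4, 0.1]
width: 0.1
```

No spring felt, so b's latch was caught in at the start. As the task says, I'll press it firmly to the stop. It will probably spring out, and then I'll press again.

```bash
python3 -m inch '[{"jaw":0,"tx":-0.2,"ty":0,"tz":0,"spin":0},{"jaw":0,"tx":-0.15,"ty":0,"tz":0,"spin":0},{"jaw":0,"tx":0,"ty":0,"tz":0,"spin":0}]'
```

```text
t: 29.75
tcp_pos: [567.7, -182.6, 75.5]
tcp_rot: [-180.0, -0.2, 177.7]
wrist_force: [-5.7, -0.5, 3.7]
width: -0.0
```

```bash
python3 -m inch '[{"jaw":0,"tx":-0.2,"ty":0,"tz":0,"spin":0},{"jaw":0,"tx":-0.15,"ty":0,"tz":0,"spin":0},{"jaw":0,"tx":0,"ty":0,"tz":0,"spin":0}]'
```

```text
t: 30.05
tcp_pos: [570.7, -182.7, 75.5]
tcp_rot: [-180.0, -0.3, 177.7]
wrist_force: [-6.6, 0.1, 4.0]
width: -0.0
```

```bash
python3 -m inch '[{"jaw":0,"tx":-0.2,"ty":0,"tz":0,"spin":0},{"jaw":0,"tx":0,"ty":0,"tz":0,"spin":0}]'
```

```text
t: 30.25
tcp_pos: [570.8, -182.6, 75.2]
tcp_rot: [-180.0, -0.5, 177.7]
wrist_force: [-10.5, -1.0, 7.6]
width: -0.1
```

```bash
python3 -m inch '[{"jaw":0,"tx":-0.2,"ty":0,"tz":0,"spin":0},{"jaw":0,"tx":0,"ty":0,"tz":0,"spin":0}]'
```

```text
t: 30.45
tcp_pos: [570.9, -182.6, 75.0]
tcp_rot: [-180.0, -0.7, 177.6]
wrist_force: [-15.9, -1.4, 9.6]
width: 0.2
```

Stop reached with about 16 N. Letting go and looking.

```bash
python3 -m inch '[{"jaw":0,"tx":0,"ty":0,"tz":0,"spin":0},{"jaw":0,"tx":0.4,"ty":0,"tz":0,"spin":0},{"jaw":0,"tx":0.4,"ty":0,"tz":0,"spin":0},{"jaw":0,"tx":0.6,"ty":0,"tz":0,"spin":0},{"jaw":0,"tx":1,"ty":0,"tz":0,"spin":0},{"jaw":0,"tx":1.5,"ty":0,"tz":0,"spin":0},{"jaw":0,"tx":2,"ty":0,"tz":0,"spin":0},{"jaw":0,"tx":0,"ty":0,"tz":0,"spin":0}]'
python3 - <<'E'
from h import *
s=snap('scene');crop('scene',180,200,320,310,'s13c.png',5)
E
```

```text
t: 31.25
tcp_pos: [516.1, -180.0, 75.7]
tcp_rot: [180.0, -0.0, 177.7]
wrist_force: [0.3, 0.0, -1.1]
width: 0.2
```

View pics/s13c.png

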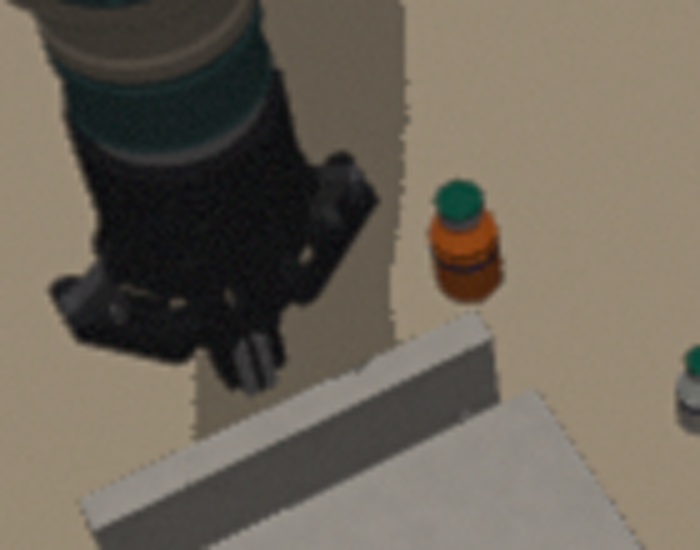

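Drawer b sprang out to about 30 mm: there is a wide gap between the panel's inner edge (490,345) and the carcass corner (535,395). Pressing again. Contact should come near TCP x 545 and the stop near 571.

```bash
python3 -m inch '[{"jaw":0,"tx":-1,"ty":0,"tz":0,"spin":0},{"jaw":0,"tx":-0.8,"ty":0,"tz":0,"spin":0},{"jaw":0,"tx":-0.5,"ty":0,"tz":0,"spin":0},{"jaw":0,"tx":-0.5,"ty":0,"tz":0,"spin":0},{"jaw":0,"tx":-0.5,"ty":0,"tz":0,"spin":0},{"jaw":0,"tx":-0.5,"ty":0,"tz":0,"spin":0},{"jaw":0,"tx":-0.5,"ty":0,"tz":0,"spin":0},{"jaw":0,"tx":-0.5,"ty":0,"tz":0,"spin":0}]'
python3 -m inch '[{"jaw":0,"tx":-0.3,"ty":0,"tz":0,"spin":0},{"jaw":0,"tx":-0.3,"ty":0,"tz":0,"spin":0},{"jaw":0,"tx":0,"ty":0,"tz":0,"spin":0}]'
```

```text
t: 32.1
tcp_pos: [563.7, -182.5, 75.1]
tcp_rot: [-180.0, -0.3, 177.7]
wrist_force: [-7.3, -0.9, 4.5]
width: 0.1
t: 32.4
tcp_pos: [570.1, -182.9, 75.2]
tcp_rot: [-180.0, -0.3, 177.7]
wrist_force: [-5.4, -1.4, 3.1]
width: -0.3
```

```bash
python3 -m inch '[{"jaw":0,"tx":-0.2,"ty":0,"tz":0,"spin":0},{"jaw":0,"tx":-0.1,"ty":0,"tz":0,"spin":0},{"jaw":0,"tx":0,"ty":0,"tz":0,"spin":0}]'
```

```text
t: 32.7
tcp_pos: [570.8, -182.9, 75.0]
tcp_rot: [-179.9, -0.5, 177.7]
wrist_force: [-10.5, -1.1, 7.5]
width: -0.0
```

```bash
python3 -m inch '[{"jaw":0,"tx":-0.2,"ty":0,"tz":0,"spin":0},{"jaw":0,"tx":0,"ty":0,"tz":0,"spin":0}]'
```

```text
t: 32.9
tcp_pos: [570.9, -182.7, 74.8]
tcp_rot: [-179.9, -0.8, 177.6]
wrist_force: [-14.1, -2.5, 10.0]
width: 0.1
```

```bash
python3 -m inch '[{"jaw":0,"tx":-0.1,"ty":0,"tz":0,"spin":0},{"jaw":0,"tx":0,"ty":0,"tz":0,"spin":0},{"jaw":0,"tx":0,"ty":0,"tz":0,"spin":0}]'
```

```text
t: 33.2
tcp_pos: [570.9, -182.8, 74.8]
tcp_rot: [-179.9, -0.9, 177.6]
wrist_force: [-16.8, -2.2, 11.5]
width: -0.3
```

```bash
python3 -m inch '[{"jaw":0,"tx":0.4,"ty":0,"tz":0,"spin":0},{"jaw":0,"tx":0.4,"ty":0,"tz":0,"spin":0},{"jaw":0,"tx":0.6,"ty":0,"tz":0,"spin":0},{"jaw":0,"tx":1,"ty":0,"tz":0,"spin":0},{"jaw":0,"tx":2,"ty":0,"tz":0,"spin":0},{"jaw":0,"tx":3,"ty":0,"tz":0,"spin":0},{"jaw":0,"tx":4,"ty":0,"tz":0,"spin":0},{"jaw":0,"tx":2,"ty":0,"tz":-4,"spin":0},{"jaw":0,"tx":0,"ty":0,"tz":-4,"spin":0},{"jaw":0,"tx":0,"ty":0,"tz":0,"spin":0}]'
python3 - <<'E'
from h import *
s=snap('scene','s14.png');crop('scene',180,200,320,310,'s14c.png',5);crop('scene',340,170,460,270,'s14a.png',6);snap('top','t14.png')
E
```

```text
t: 34.2
tcp_pos: [447.7, -179.7, 161.5]
tcp_rot: [-179.7, 0.7, 177.7]
wrist_force: [1.0, -0.5, 1.2]
width: -0.2
```

View pics/s14c.png

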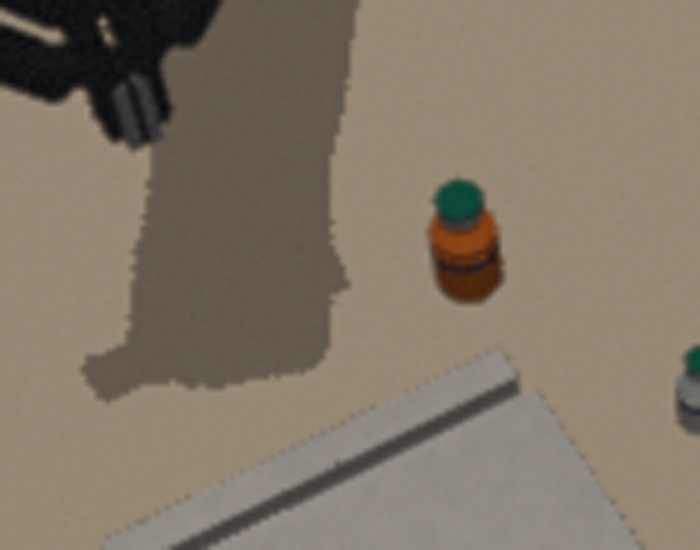

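View pics/s14.png

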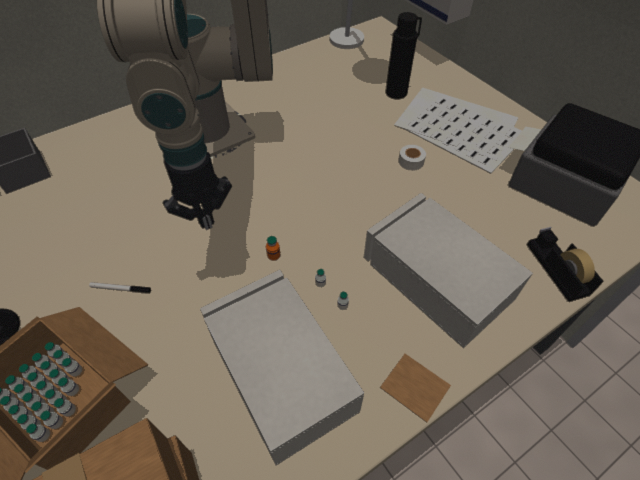

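View pics/s14a.png

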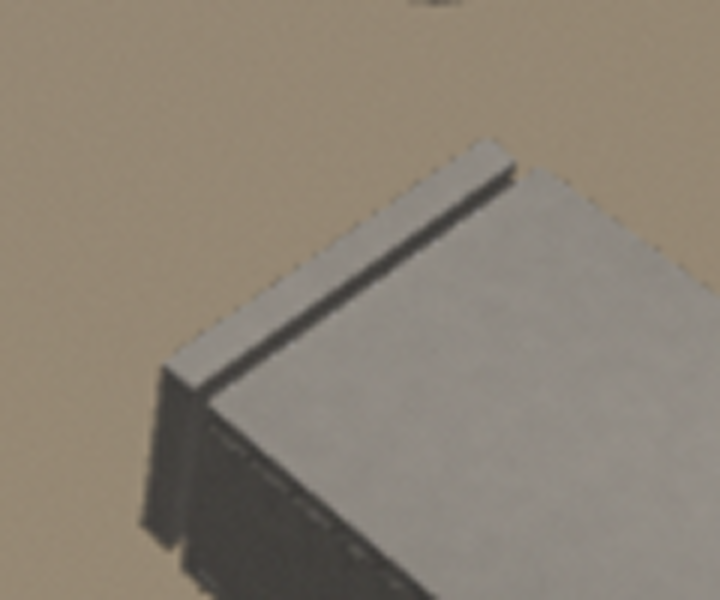

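View pics/t14.png

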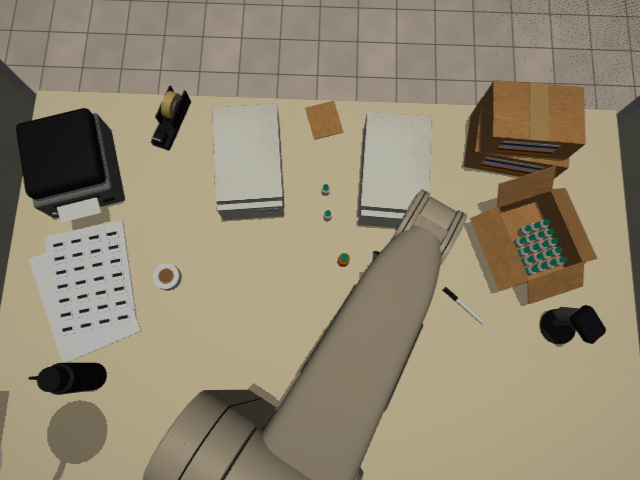

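```bash
python3 -m inch '[{"jaw":0,"tx":0,"ty":0,"tz":0,"spin":0},{"jaw":0,"tx":0,"ty":0,"tz":0,"spin":0},{"jaw":0,"tx":0,"ty":0,"tz":0,"spin":0}]'
python3 - <<'E'
from h import *
s=snap('scene')
def g(o,k,pts,yaw):
    u=np.array([np.cos(np.radians(yaw)),np.sin(np.radians(yaw))])
    print([round(float(atz(s,o[0]+x/k-.4,o[1]+y/k-.4,z)[:2]@u),1) for x,y,z in pts])
print('outer,inner,carcass (outer->carcass minus 16 = opening)')
g((340,170),6,[(165,368,98),(195,390,98),(210,402,100)],6.5)
g((180,200),5,[(498,348,98),(518,378,98),(537,393,100)],-2.3)
E
```

```text
t: 34.6
tcp_pos: [443.4, -177.2, 154.5]
tcp_rot: [179.9, -0.1, 177.7]
wrist_force: [1.2, 0.3, -0.2]
width: 0.3
outer,inner,carcass (outer->carcass minus 16 = opening)
[610.4, 624.0, 632.0]
[587.1, 603.4, 614.4]
```

```bash
python3 -c "
from rig import arm
print(arm.sign_off())"
```

```text
the job is handed in; nothing more can be done
None
```

The large clear vial is in the front bay of drawer a next to vial_in. Both drawers are shut and the job is handed in, but I couldn't see inside drawer a after closing it.

- **Vial:** My first grip was too low; the gripper's knuckles would have hit the drawer front. I set the vial back on the bench, gripped it higher, and put it down at about 4 N of floor contact. The picture before closing showed both large vials standing.
- **Drawer a:** One press of about 16 N closed it, and it caught. In two later pictures it was still in, about 6–8 mm out.
- **Drawer b:** Its latch was already caught in at the start, so the first press (about 16 N) sprang it out to roughly 30 mm. The second press (about 17 N) caught, and it rests about 11 mm out. I only watched it for about a second after letting go.
- **Other things:** The small vials, orange vial, label roll and marker look unmoved in the last pictures. The robot is clear of everything.

**Checks that failed or disagreed:**
- **Vials after closing:** I only know both large vials stood before the push. I pushed slowly and the force readings showed nothing unusual.
- **Camera disagreement:** The two cameras differed by about 5 mm in x. The scene camera agreed better with the robot's own position of the vial, so I used that one for placing it. The drawer openings are read from single image corners, so they are good to only a few millimetres.

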